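# Shingle the cover plates and stand the sleeve for the next assembler

### The job

Lay out a kit for the next assembler: pick out the three flat oblong plates and shingle them, one after another, down the middle of the grey tray and in line with it: the longest first, lying flat with one end close up to the tray's raised wooden stop, then the middle one with its end lapping about 20 mm over the free end of the longest, then the shortest lapping about 20 mm over the free end of the middle one in the same way. Last of all, stand the tall narrow sleeve upright in the round steel dish. Leave the round disc and the low wide ring where they lie.

Things in the scene. Friction and masses are not known exactly. Their poses are not given: they have to be found in the camera images.
- plate_long_center (a point): The longest of three flat oblong aluminium cover plates, 105 mm long x 40 mm wide x 6 mm thick, with a dark rivet head near each end, lying flat on the bench. The point is its centre (half-way up); x along its length, y across its width, z up. Either way round is the same.
- plate_mid_center (a point): The middle of three flat oblong aluminium cover plates, 85 mm long x 40 mm wide x 6 mm thick, with a dark rivet head near each end, lying flat on the bench. The point is its centre (half-way up); x along its length, y across its width, z up. Either way round is the same.
- plate_short_center (a point): The shortest of three flat oblong aluminium cover plates, 65 mm long x 40 mm wide x 6 mm thick, with a dark rivet head near each end, lying flat on the bench. The point is its centre (half-way up); x along its length, y across its width, z up. Either way round is the same.
- sleeve_center (a point): The tall narrow aluminium sleeve (tube), outer diameter 30 mm, bore 18 mm, 60 mm high, standing upright on the bench. The point is its centre, half-way up; z along its axis.
- tray: Fixed flat grey tray with black rubber floor, 170 mm wide (y), long in x from -140 to +125 mm. Origin on its underside, on the bench, mid-width; floor 6 mm above it. At the -x end a raised stop, a pale wooden bar, full width, inner face at x = -115 mm, top 20 mm above the origin. Low side lips: top 11 mm, inner faces y = +-80 mm. The +x end is open. The shingle runs from the stop to +x along y = 0.
- dish: Fixed shallow round steel dish, outer diameter 80 mm at the rim, inner floor about 62 mm across and 5 mm above the origin, rim 16 mm above the origin. Origin: centre of its underside, on the bench.
- disc: Bystander, to be left alone: loose round flat aluminium disc with a dark middle, diameter 60 mm, 6 mm thick. Origin: centre of its underside.
- ring: Bystander, to be left alone: loose low wide aluminium ring, outer diameter 50 mm, bore 34 mm, 20 mm high. Origin: centre of its underside.
There are look-alikes about, which are no part of the job. What is shaped like the part that bears plate_mid_center but blue, red or turquoise is not meant.

How it is judged (in metres and radians):
On the way, in this order (a step that is already met when the one before it is completed fails the run):
1. the longest plate lies flat in the tray, in line, its end within 15 mm of the stop, released (y of plate_long_center in the frame of tray between -0.012 and 0.012 m and angle between the x axis of plate_long_center and the x axis of tray, either way round below 0.17 rad and x of plate_long_center in the frame of tray between -0.066 and -0.0475 m and angle between plate_long_center's own z axis and vertical below 0.04 rad and z of plate_long_center in the frame of tray below 0.012 m and contact force between the fingers and plate_long below 0.2 N and linear speed of plate_long below 0.02 m/s), for 0.2 s.
2. the middle plate laps 8 to 30 mm over the free end of the longest, in line, released (all of step 1 and y of plate_mid_center in the frame of tray between -0.012 and 0.012 m and angle between the x axis of plate_mid_center and the x axis of tray, either way round below 0.17 rad and horizontal distance between plate_mid_center and plate_long_center between 0.065 and 0.087 m and x of plate_mid_center in the frame of tray above -0.01 m and angle between plate_mid_center's own z axis and vertical between 0.05 and 0.22 rad and z of plate_mid_center in the frame of tray between 0.01 and 0.02 m and contact force between the fingers and plate_mid below 0.2 N and linear speed of plate_mid below 0.02 m/s), for 0.2 s.
3. the shortest plate laps 8 to 30 mm over the free end of the middle one, in line, released (all of step 2 and y of plate_short_center in the frame of tray between -0.012 and 0.012 m and angle between the x axis of plate_short_center and the x axis of tray, either way round below 0.17 rad and horizontal distance between plate_short_center and plate_mid_center between 0.045 and 0.067 m and x of plate_short_center in the frame of tray above -0.01 m and angle between plate_short_center's own z axis and vertical between 0.05 and 0.22 rad and z of plate_short_center in the frame of tray between 0.01 and 0.02 m and contact force between the fingers and plate_short below 0.2 N and linear speed of plate_short below 0.02 m/s and x of plate_short_center in the frame of tray above 0.04 m), for 0.2 s.
4. the sleeve stands in the dish, released (horizontal distance between sleeve_center and dish below 0.025 m and angle between sleeve_center's own z axis and vertical below 0.08 rad and z of sleeve_center in the frame of dish between 0.031 and 0.04 m and contact force between the fingers and sleeve below 0.2 N and linear speed of sleeve below 0.02 m/s), for 0.2 s.
At the end, for the whole second after the job is handed in: Plates within 12 mm of the tray's centre line and 10 degrees of its length: longest flat, end within 15 mm of the stop; middle lapping 8-30 mm over it, shortest 8-30 mm over the middle, each sloping to the tray floor; sleeve upright on the dish floor; all released and at rest (all of step 3 and all of step 4); the robot touches nothing.
It fails at once if the disc is disturbed (moved more than 15 mm) (distance of disc from where it was at the start of the episode above 0.015 m).
It fails at once if the ring is disturbed (moved more than 15 mm) (distance of ring from where it was at the start of the episode above 0.015 m).
It also fails if it takes over 112 s, if anything falls off the work surface, if the arm or the gripper's body presses on something with over 40 N, if the wrist force passes 120 N, or if a joint passes its speed limit or range.

### The arm

A 6-joint arm with a two-finger parallel gripper is mounted at the origin on the work surface. World frame = base frame: x ahead of the robot, y to its left, z up, the work surface at z = 0. Lengths are in m, angles in degrees, forces in N, time in s.
With the tool pointing down it reaches from about 0.35 to 0.875 m from the base axis. Payload 4.2 kg.
Tool frame: the origin (TCP) lies between the finger pads; the fingertips stand 11 mm ahead of it and the grasp point (between the pads) lies 8 mm behind it; z points along the fingers, y is the direction in which the jaws open and shut (so a half turn about z gives the same grasp; the last joint's range is limited). The gripper opens to 87 mm and grips with 3 to 60 N. Pads are 19 mm wide; open, the fingers measure 117 mm over their backs; the gripper's body (75 mm by 190 mm) begins 51 mm behind the grasp point.
Start: joints at [-54.339, 22.042, 0.453, 0, -68.411, -14.817], TCP at [0.222, -0.584, 0.201] pointing down, gripper open.
Joint ranges: [-179.83, 179.83], [-69.29, 118.12], [-61.27, 80.66], [-181.25, 117.63], [-171.15, -9.14], [-177.46, 177.46]. Speed limits (degrees/s): [159.86, 159.86, 180, 180, 180, 180].

### API

Orientations are given as a 3x3 rotation matrix whose columns are the frame's x, y, z axes.
In Python, from station import sense, capture, get_calibration, finish_job, search_frame, cut_out gives the robot as it stands.
- The arm moves only by the tool arm_command, never from a script. Its argument "rows" is a list of rows, each an object with "fingers": the opening in per cent of the stroke, from 0 (shut) to 100 (fully open); "travel": the shift along the tool's x, y, z in cm, a list of three; "roll": the turn about the tool's z in degrees. A call has 1 to 10 rows; each row is the pose to reach, as a shift and turn from the pose commanded when the call began, along the tool's axes at that moment; what a row does not reach only later rows make up. A row lasts 1/10 s, in which the tool goes at most 50 mm and 8.59 degrees, less where a joint would pass 70% of its speed; a pose out of reach is approached as far as the arm can. A call with a gripper value outside its range is refused whole. The fingers move at their own pace and stop on an object; the grip force is fixed at half the most. Time passes only in rows, so rows that repeat a pose let the fingers close. It gives the time, the measured TCP pose, the force and the opening at its end, in the units of the state.
- sense(): the state, without advancing time (a new reading comes with each control period).
- capture(name): name is "scene" or "top" or "wrist"; returns (picture, depth): 480x640x3 uint8, red, green, blue; 480x640 float32, m along the optical axis (not along the pixel's ray), 0 where there is no reading.
- get_calibration(name): a dict with "fov_y" (degrees; the focal length in pixels is half the picture's height over the tangent of half this angle, whatever the lens; pixels are square), "cx", "cy" (the principal point, pixels), "distortion" ([k1, k2, p1, p2, k3] as OpenCV has them; the pictures are not rectified), "origin" and "attitude" of the camera in the world; the wrist camera has in their place "mount" (4x4, takes a point from camera to tool coordinates, whose origin is the TCP and whose axes are the flange's). Camera axes: x right, y down, z forward; pixel columns grow to the right and rows downward; lengths in m; the calibration is good to about 2 mm. A picture is of the moment at which its call begins: read the wrist's pose just before it. get_calibration takes no time and is no camera call.
- finish_job(): hands the job in, once; it reports no verdict.
Trained networks look in the newest picture that a camera, given by its name, has taken for a name from the list of things; names that differ only in an ending like _2 or _b are one class to them, and where a whole thing is asked for, a point or a joint stands for the part that bears it (a point fixed in the world has none). Each returns a list of dicts, best first, with "p" (0 to 1); they miss things now and then, are a little off and sometimes report something else, mostly with a low value. They report only what shows in the picture. A call takes as long as a camera call. They do not tell look-alikes from the thing itself.
- search_frame(camera, label): "position" ([x, y, z] in m, in world coordinates, good to about 4 mm: the middle of the surface that is visible of it).
- cut_out(camera, label): "mask" (480x640 bool, what is visible of it).
The state is a dict: "time_s": time; "joints": joint angles; "joint_velocities": joint speeds; "effort": joint torques, N m; "tcp_pos": TCP position; "ee_rot": TCP orientation; "wrist_force": force on the tool from outside, world axes, zero at the start; "moment": the same for the moment, N m; "gripper_width": opening from 0.0 (shut) to 1.0 (fully open).
Only numpy, scipy, OpenCV 4.12 (cv2) and the standard library are available. Lean on these libraries where they do the work, as an engineer would, in place of code of your own. Each camera call takes 0.05 s, during which the arm holds its last target. There are 200 camera calls.

## Working session

There is one attempt and no reset: what is moved stays moved. The work goes in short steps, Python scripts to look and compute and a tool call to move; the robot and the scene stay as the last step left them, time stands still between calls to the robot, and variables do not carry over. Pictures are saved under pics/ and viewed, about 12 in all and at most 16, crops included, and the job is handed in when it is done.

Besides the shell and the picture viewer there is one more tool, called as name([rows], argument=value, ...), one row to a line, values as JSON. arm_command: Moves the arm, as the interface text tells. Its arguments: {"type":"object","properties":{"rows":{"type":"array","items":{"type":"object","properties":{"fingers":{"type":"number"},"travel":{"type":"array","items":{"type":"number"}},"roll":{"type":"number"}}}}},"required":["rows"]}

```bash
mkdir -p pics; ls; python3 - <<'E'
from station import *
import cv2
s=sense();print(s)
for n in("scene","top"):
    p,d=capture(n);cv2.imwrite(f"pics/{n}0.png",p[:,:,::-1]);print(n,get_calibration(n))
print(get_calibration("wrist"))
E
```

```text
pics
{'time_s': 0.0, 'joints': array([-5.43408570e+01,  2.20900119e+01,  3.82008148e-01, -2.96815018e-02,
       -6.84110217e+01, -1.48151681e+01]), 'joint_velocities': array([ 0.19072086, -0.0791341 , -0.03977685, -0.05130485, -0.03220122,
        0.00641707]), 'effort': array([ 7.99098780e-04, -3.90664387e+01,  1.87401795e+01,  4.21982110e+00,
        1.08737094e-02, -1.95284470e-04]), 'tcp_pos': array([ 0.22217421, -0.58350043,  0.20028097]), 'ee_rot': array([[-9.34620811e-01, -3.55644861e-01, -8.19629823e-04],
       [-3.55645799e-01,  9.34618740e-01,  1.96864773e-03],
       [ 6.59019437e-05,  2.13143705e-03, -9.99997726e-01]]), 'wrist_force': array([-0.19341328, -0.40954497,  0.79520721]), 'moment': array([ 0.00826663,  0.07082207, -0.00219939]), 'gripper_width': 1.000444603665273}
scene {'fov_y': 50.54730243346487, 'cx': 319.88330982716406, 'cy': 241.80568961899925, 'distortion': array([-0.13396158,  0.        ,  0.        ,  0.        ,  0.        ]), 'origin': array([ 0.84297034, -0.53952818,  0.74293972]), 'attitude': array([[ 0.80314756,  0.46018807, -0.37839257],
       [
[... 291 characters left out ...]
 -0.07562653,  1.04189506]), 'attitude': array([[-0.00989313, -0.98486894,  0.1730182 ],
       [-0.99976422,  0.00639737, -0.02075052],
       [ 0.01932968, -0.17318269, -0.98470001]])}
{'fov_y': 68.72204536611954, 'cx': 312.7094927206895, 'cy': 243.11153363461133, 'distortion': array([0.02375226, 0.        , 0.        , 0.        , 0.        ]), 'mount': array([[-1.27021943e-03, -9.70354418e-01, -2.41683038e-01,
         6.72625392e-02],
       [ 9.99999117e-01, -1.32709120e-03,  7.25350841e-05,
         4.05788393e-05],
       [-3.91120171e-04, -2.41682733e-01,  9.70355246e-01,
        -1.84931143e-01],
       [ 0.00000000e+00,  0.00000000e+00,  0.00000000e+00,
         1.00000000e+00]])}
```

View pics/top0.png

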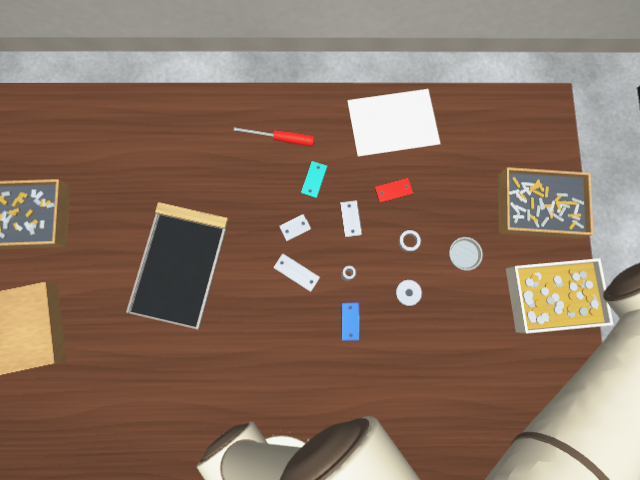

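View pics/scene0.png

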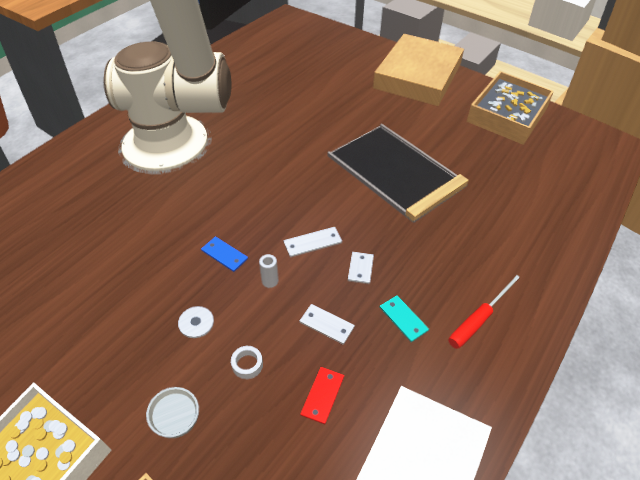

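Look-alike check (top-view pixels):
- **Oblong plates:** silver at (297,272) longest, (351,218) middle and (295,227) shortest. Blue (350,321), red (394,189) and turquoise (314,179) are not meant.
- **Round things:** sleeve at (349,272), narrow and tall in the scene view at (268,270). Ring (410,240) and disc (409,293) are bystanders. Dish at (466,253).

Next I measure them.

```bash
cat > h.py <<'E'
import numpy as np, cv2
from station import *
def cam(name,s=None):
    c=get_calibration(name);f=240/np.tan(np.radians(c["fov_y"]/2))
    K=np.array([[f,0,c["cx"]],[0,f,c["cy"]],[0,0,1.]])
    if "mount" in c:
        s=s or sense();M=c["mount"];R=s["ee_rot"]@M[:3,:3];o=s["tcp_pos"]+s["ee_rot"]@M[:3,3]
    else:R,o=c["attitude"],c["origin"]
    return K,c["distortion"],R,o
def toplane(px,cm,z):
    K,D,R,o=cm
    u=cv2.undistortPoints(np.float64(px).reshape(-1,1,2),K,D).reshape(-1,2)
    r=np.c_[u,np.ones(len(u))]@R.T
    return (o+r*((z-o[2])/r[:,2])[:,None])[:,:2]
def topx(P,cm):
    K,D,R,o=cm
    return cv2.projectPoints((np.atleast_2d(P)-o)@R,np.zeros(3),np.zeros(3),K,D)[0].reshape(-1,2)
def silver(p):
    h=cv2.cvtColor(p,cv2.COLOR_RGB2HSV);return ((h[...,1]<60)&(h[...,2]>120)).astype(np.uint8)
def rect(mask,cm,z):
    c=max(cv2.findContours(mask.astype(np.uint8),cv2.RETR_EXTERNAL,cv2.CHAIN_APPROX_NONE)[0],key=cv2.contourArea)
    P=toplane(c.reshape(-1,2),cm,z);ctr,wh,a=cv2.minAreaRect((P*1000).astype(np.float32))
    if wh[0]<wh[1]:a+=90;wh=wh[::-1]
    return np.round(ctr,1),np.round(wh,1),round((a+90)%180-90,1)  # mm, long-axis angle
def blob(m,pt):
    n,l=cv2.connectedComponents(m);w=l[pt[1]-8:pt[1]+9,pt[0]-8:pt[0]+9];w=w[w>0]
    return l==np.bincount(w).argmax()
E
python3 - <<'E'
from h import *
S={"top":dict(long=(297,272),mid=(351,218),short=(295,227),sleeve=(345,268),disc=(416,293),ring=(402,240),dish=(466,253)),
"scene":dict(long=(313,241),mid=(327,323),short=(360,267),sleeve=(268,275),disc=(185,325))}
Z=dict(sleeve=.06,disc=.006,ring=.02,dish=.016)
for n in S:
    p,d=capture(n);cm=cam(n);m=silver(p)
    for k,v in S[n].items():print(n,k,*rect(blob(m,v),cm,Z.get(k,.006)))
    dark=(p.max(2)<70).astype(np.uint8)
    for k in ["tray"]:
        b=blob(dark,(177,265) if n=="top" else (390,165));print(n,"floor",*rect(b,cm,.006))
    for l in("tray","dish","sleeve_center"):
        print(n,l,[(x["position"].round(3) if hasattr(x["position"],"round") else x["position"],round(x["p"],2)) for x in search_frame(n,l)][:2])
E
```

```text
top long [462.5 -34.7] [106.6  42.1] 57.0
top mid [ 591.6 -165.6] [86.9 42. ] 7.0
top short [570.6 -31.5] [66.5 41.5] -63.3
top sleeve [ 456.3 -153.2] [30.2 29.9] -45.9
top disc [ 413.5 -297.3] [60.7 58.9] -2.2
top ring [ 534.8 -302.1] [50.1 47.9] 89.6
top dish [ 502.5 -434.4] [79.2 78.7] 89.5
top floor [471.3 244.4] [232.7 152.4] -13.4
top tray [([0.4807, 0.245, 0.0059], 0.56), ([0.5714, -0.0303, 0.0071], 0.31)]
top dish [([0.4993, -0.4387, 0.007], 0.72)]
top sleeve_center [([0.455, -0.1533, 0.0579], 0.71), ([0.46, -0.0333, 0.0062], 0.18)]
scene long [464.3 -36.6] [106.4  44.4] 56.7
scene mid [ 592.4 -167.4] [86.6 42.4] 6.1
scene short [571.8 -33.4] [68.6 41.4] -63.0
scene sleeve [ 471.3 -170.3] [70.8 29.5] -46.6
scene disc [ 414.2 -298.7] [60.9 60.7] -87.7
scene floor [468.6 245.9] [227.7 151.5] -13.5
scene tray [([0.4955, 0.2333, 0.0053], 0.86)]
scene dish [([0.4983, -0.4343, 0.004], 0.74), ([0.4613, -0.0384, 0.0049], 0.34)]
scene sleeve_center [([0.465, -0.1588, 0.0444], 0.66)]
```

```bash
python3 - <<'E'
from h import *
p=cv2.imread("pics/top0.png");cv2.imwrite("pics/crop0.png",cv2.resize(p[150:350,120:390],None,fx=2.9,fy=2.9,interpolation=cv2.INTER_CUBIC))
E
```

```text
(no output)
```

View pics/crop0.png

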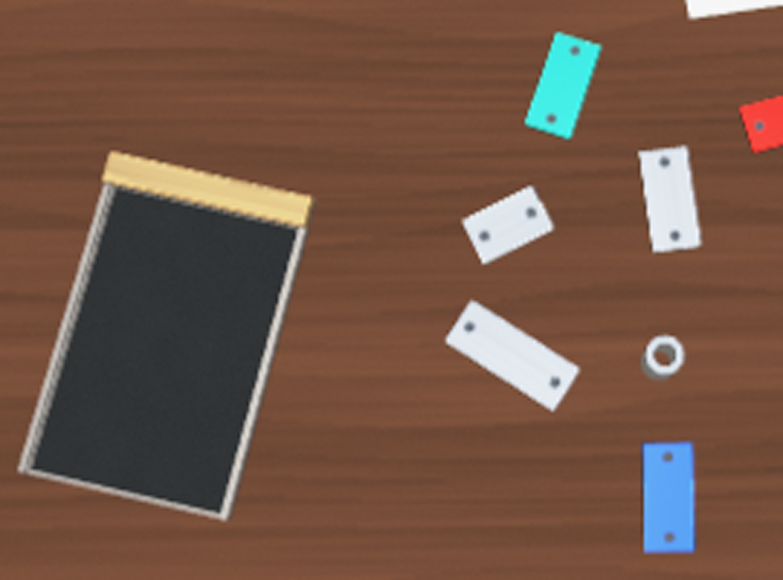

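The crop shows the three silver plates: longest at crop (512,355), middle at (670,200), shortest at (508,225). The sleeve is at (664,355). The tray's pale stop is at its upper end. The sizes I measured match the description, so the choice is confirmed. First I hover over the longest plate.

```bash
cat >> h.py <<'E'
def go(x,y,z,yaw):  # world mm, jaw-axis yaw deg -> travel cm, roll deg
    s=sense();R=s["ee_rot"];d=R.T@(np.array([x,y,z])/1000-s["tcp_pos"])*100
    y0=np.degrees(np.arctan2(R[1,1],R[0,1]));r=-(yaw-y0);r=(r+90)%180-90
    print("travel",d.round(2),"roll",round(r,1),"| yaw",y0.round(1),"j6",s["joints"][5].round(0),"t",round(s["time_s"],2))
E
python3 -c "
from h import *
go(463,-36,200,147)"
```

```text
travel [-41.99  42.66   0.13] roll -36.2 | yaw 110.8 j6 -15.0 t 0.5
```

arm_command([
  {"travel":[-42,42.7,0],"roll":-36.2,"fingers":100},
  {"travel":[-42,42.7,0],"roll":-36.2,"fingers":100},
  {"travel":[-42,42.7,0],"roll":-36.2,"fingers":100},
  {"travel":[-42,42.7,0],"roll":-36.2,"fingers":100},
  {"travel":[-42,42.7,0],"roll":-36.2,"fingers":100},
  {"travel":[-42,42.7,0],"roll":-36.2,"fingers":100},
  {"travel":[-42,42.7,0],"roll":-36.2,"fingers":100},
  {"travel":[-42,42.7,0],"roll":-36.2,"fingers":100},
  {"travel":[-42,42.7,0],"roll":-36.2,"fingers":100},
  {"travel":[-42,42.7,0],"roll":-36.2,"fingers":100},
])

```text
time_s: 1.5
tcp_pos: [0.4237, -0.1242, 0.2019]
ee_rot: [[-0.544, -0.839, 0.002], [-0.839, 0.544, 0.0], [-0.001, -0.001, -1.0]]
wrist_force: [0.4, 0.1, 0.8]
gripper_width: 1.001
```

```bash
python3 -c "
from h import *
go(463,-36,200,147);go(440,240,220,76.6)"
```

```text
travel [-9.54  1.5   0.2 ] roll 0.1 | yaw 147.1 j6 -38.0 t 1.5
travel [-31.45  18.44  -1.8 ] roll 70.5 | yaw 147.1 j6 -38.0 t 1.5
```

arm_command([
  {"travel":[-31.5,18.4,-2],"roll":0,"fingers":100},
  {"travel":[-31.5,18.4,-2],"roll":0,"fingers":100},
  {"travel":[-31.5,18.4,-2],"roll":0,"fingers":100},
  {"travel":[-31.5,18.4,-2],"roll":0,"fingers":100},
  {"travel":[-31.5,18.4,-2],"roll":0,"fingers":100},
  {"travel":[-31.5,18.4,-2],"roll":0,"fingers":100},
  {"travel":[-31.5,18.4,-2],"roll":0,"fingers":100},
  {"travel":[-31.5,18.4,-2],"roll":0,"fingers":100},
  {"travel":[-31.5,18.4,-2],"roll":0,"fingers":100},
  {"travel":[-31.5,18.4,-2],"roll":0,"fingers":100},
])

```text
time_s: 2.5
tcp_pos: [0.4398, 0.2376, 0.221]
ee_rot: [[-0.544, -0.839, -0.001], [-0.839, 0.544, -0.001], [0.001, 0.0, -1.0]]
wrist_force: [-0.7, 0.2, 0.0]
gripper_width: 1.002
```

```bash
python3 - <<'E'
from h import *
s=sense();p,d=capture("wrist");cm=cam("wrist",s)
np.savez("tray.npz",p=p,d=d);import pickle;pickle.dump(cm,open("tray.pkl","wb"))
q=p.copy()
# overlay tray model: floor/stop line etc. from guess
a=np.radians(-13.4);u=np.array([np.cos(a),np.sin(a)]);v=np.array([-u[1],u[0]]);dark=(p.max(2)<70).astype(np.uint8)
print(rect(dark,cm,.006),s["joint_velocities"].round(1))
cv2.imwrite("pics/wtray.png",q[:,:,::-1]);go(463,-36,120,147)
E
```

```text
(array([711.3, 435.9]), array([610.8, 113.8]), -32.9) [-1.2 -1.  -0.8  0.   0.  -0. ]
travel [ 21.63 -16.81  10.13] roll -0.0 | yaw 147.0 j6 -80.0 t 2.55
```

View pics/wtray.png

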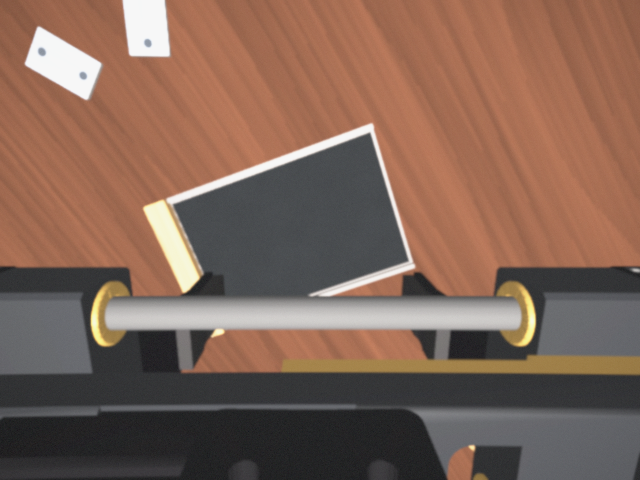

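The wrist view shows the tray: stop at (175,250), open edge on the right running (373,125) to (412,265), floor about (290,210). The gripper hides the bottom half. Next I fit the floor edges.

```bash
python3 - <<'E'
from h import *
import pickle
p=np.load("tray.npz")["p"];cm=pickle.load(open("tray.pkl","rb"))
def fit(p,cm,pt,clip=None,thr=85):
    m=(p.max(2)<thr).astype(np.uint8)
    if clip:m[clip:]=0
    b=blob(m,pt).astype(np.uint8);c=max(cv2.findContours(b,cv2.RETR_EXTERNAL,cv2.CHAIN_APPROX_NONE)[0],key=cv2.contourArea).reshape(-1,2)
    if clip:c=c[c[:,1]<clip-4]
    P=toplane(c,cm,.006)*1000
    a=np.radians(-13.4);R=np.array([[np.cos(a),np.sin(a)],[-np.sin(a),np.cos(a)]]);Q=P@R.T
    lo,hi=Q.min(0),Q.max(0)
    for i,nm in((0,"u"),(1,"v")):
        o=1-i
        for e,ref in(("lo",lo[i]),("hi",hi[i])):
            k=(abs(Q[:,i]-ref)<5)&(Q[:,o]>lo[o]+12)&(Q[:,o]<hi[o]-12)
            if k.sum()>10:
                f=np.polyfit(Q[k,o],Q[k,i],1);print(nm,e,"med",np.median(Q[k,i]).round(1),"slope deg",np.degrees(f[0]).round(2),k.sum())
print("wrist");fit(p,cm,(290,200),262)
for n,pt in(("top",(177,265)),("scene",(390,165))):
    q,_=capture(n);print(n);fit(q,cam(n),pt)
E
```

```text
wrist
u lo med 285.1 slope deg 0.22 103
u hi med 515.6 slope deg -0.11 43
v lo med 269.8 slope deg -0.1 175
top
u lo med 286.5 slope deg -0.07 55
u hi med 517.2 slope deg 0.13 52
v lo med 271.5 slope deg -0.12 87
v hi med 422.1 slope deg -0.29 46
scene
u lo med 286.4 slope deg 0.03 41
u hi med 511.9 slope deg 0.09 42
v lo med 272.7 slope deg -0.29 66
v hi med 423.3 slope deg 0.28 25
```

```bash
python3 - <<'E'
from h import *
import pickle
a=np.radians(-13.4);u=np.array([np.cos(a),np.sin(a)]);v=np.array([-u[1],u[0]])
W=(np.load("tray.npz")["p"],pickle.load(open("tray.pkl","rb")))
T=(capture("top")[0],cam("top"))
def prof(nm,pc,z,us,vv):
    p,cm=pc;r=[]
    for U in us:
        P=np.array([np.r_[(U*u+w*v)/1000,z] for w in vv]);x=topx(P,cm).astype(np.float32)
        r.append(cv2.remap(p.astype(np.float32),x[:,:1],x[:,1:],cv2.INTER_LINEAR).mean((0,1)).round().astype(int))
    print(nm,z);print([(U,*c) for U,c in zip(us,r)])
vv=range(285,330,5)
prof("W",W,.006,range(508,530,2),vv);prof("W",W,.020,range(508,554,2),vv);prof("W",W,.006,range(272,292,2),vv)
vv=range(300,400,5)
prof("T",T,.006,range(508,530,2),vv);prof("T",T,.020,range(508,554,2),vv);prof("T",T,.006,range(272,292,2),vv)
E
```

```text
W 0.006
[(508, np.int64(74), np.int64(77), np.int64(80)), (510, np.int64(74), np.int64(77), np.int64(80)), (512, np.int64(74), np.int64(77), np.int64(81)), (514, np.int64(74), np.int64(77), np.int64(80)), (516, np.int64(79), np.int64(82), np.int64(84)), (518, np.int64(139), np.int64(132), np.int64(126)), (520, np.int64(190), np.int64(168), np.int64(145)), (522, np.int64(183), np.int64(150), np.int64(110)), (524, np.int64(206), np.int64(167), np.int64(115)), (526, np.int64(246), np.int64(232), np.int64(172)), (528, np.int64(247), np.int64(246), np.int64(211))]
W 0.02
[(508, np.int64(74), np.int64(77), np.int64(80)), (510, np.int64(78), np.int64(80), np.int64(83)), (512, np.int64(135), np.int64(128), np.int64(124)), (514, np.int64(189), np.int64(167), np.int64(144)), (516, np.int64(183), np.int64(150), np.int64(109)), (518, np.int64(209), np.int64(170), np.int64(117)), (520, np.int64(246), np.int64(235), np.int64(177)), (522, np.int64(247), np.int64(246), np.int64(213)), (524, np.int64(247), np.int64(246), np.int64(218)), (526, np.int64(247), np.int64(247), np.int64(220)), (528, np.int
[... 2731 characters left out ...]
4(192), np.int64(154), np.int64(107)), (548, np.int64(138), np.int64(94), np.int64(67)), (550, np.int64(130), np.int64(85), np.int64(63)), (552, np.int64(129), np.int64(85), np.int64(62))]
T 0.006
[(272, np.int64(134), np.int64(88), np.int64(65)), (274, np.int64(133), np.int64(88), np.int64(64)), (276, np.int64(133), np.int64(88), np.int64(64)), (278, np.int64(137), np.int64(94), np.int64(71)), (280, np.int64(167), np.int64(138), np.int64(123)), (282, np.int64(195), np.int64(181), np.int64(172)), (284, np.int64(159), np.int64(155), np.int64(152)), (286, np.int64(75), np.int64(77), np.int64(78)), (288, np.int64(57), np.int64(60), np.int64(62)), (290, np.int64(57), np.int64(60), np.int64(62))]
```

arm_command([
  {"travel":[21.6,-16.8,8],"roll":0,"fingers":80},
  {"travel":[21.6,-16.8,8],"roll":0,"fingers":80},
  {"travel":[21.6,-16.8,8],"roll":0,"fingers":80},
  {"travel":[21.6,-16.8,8],"roll":0,"fingers":80},
  {"travel":[21.6,-16.8,8],"roll":0,"fingers":80},
  {"travel":[21.6,-16.8,8],"roll":0,"fingers":80},
  {"travel":[21.6,-16.8,8],"roll":0,"fingers":80},
  {"travel":[21.6,-16.8,12],"roll":0,"fingers":80},
  {"travel":[21.6,-16.8,16],"roll":0,"fingers":80},
  {"travel":[21.6,-16.8,16],"roll":0,"fingers":80},
])

```text
time_s: 3.7
tcp_pos: [0.4595, -0.0354, 0.0578]
ee_rot: [[-0.546, -0.838, -0.01], [-0.838, 0.546, -0.002], [0.007, 0.008, -1.0]]
wrist_force: [-0.4, -0.3, -1.3]
gripper_width: 0.802
```

```bash
python3 - <<'E'
from h import *
go(463,-36,13,147)
s=sense();p,d=capture("wrist");cv2.imwrite("pics/wlong.png",p[:,:,::-1])
E
```

```text
travel [-0.18 -0.36  4.47] roll -0.1 | yaw 146.9 j6 -49.0 t 3.7
```

View pics/wlong.png

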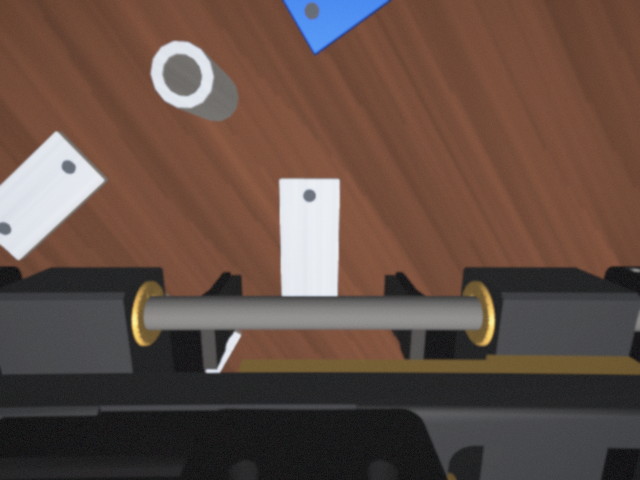

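The longest plate is centred between the jaws, with its end and rivet at (309,190). The sleeve (183,75) and the other parts are clear.

arm_command([
  {"travel":[-0.2,-0.3,2.5],"roll":0,"fingers":80},
  {"travel":[-0.2,-0.3,4.4],"roll":0,"fingers":80},
  {"travel":[-0.2,-0.3,4.4],"roll":0,"fingers":80},
  {"travel":[-0.2,-0.3,4.4],"roll":0,"fingers":80},
  {"travel":[-0.2,-0.3,4.4],"roll":0,"fingers":20},
  {"travel":[-0.2,-0.3,4.4],"roll":0,"fingers":20},
  {"travel":[-0.2,-0.3,4.4],"roll":0,"fingers":20},
  {"travel":[-0.2,-0.3,4.4],"roll":0,"fingers":20},
  {"travel":[-0.2,-0.3,4.4],"roll":0,"fingers":20},
  {"travel":[-0.2,-0.3,4.4],"roll":0,"fingers":20},
])

```text
time_s: 4.75
tcp_pos: [0.4673, -0.0344, 0.0174]
ee_rot: [[-0.544, -0.839, -0.0], [-0.839, 0.544, -0.0], [0.0, 0.0, -1.0]]
wrist_force: [-0.7, -0.8, 0.8]
gripper_width: 0.337
```

arm_command([
  {"travel":[0,0,0],"roll":0,"fingers":20},
  {"travel":[0,0,-3],"roll":0,"fingers":20},
  {"travel":[0,0,-7],"roll":0,"fingers":20},
  {"travel":[0,0,-10],"roll":0,"fingers":20},
  {"travel":[0,0,-10],"roll":0,"fingers":20},
])

```text
time_s: 5.25
tcp_pos: [0.4705, -0.0338, 0.1216]
ee_rot: [[-0.543, -0.84, 0.01], [-0.84, 0.543, 0.002], [-0.007, -0.007, -1.0]]
wrist_force: [0.8, 0.8, 0.0]
gripper_width: 0.198
```

```bash
python3 - <<'E'
from h import *
go(530,230,110,76.6)
E
```

```text
travel [-25.38   9.34   1.26] roll 70.5 | yaw 147.1 j6 -49.0 t 5.25
```

The gripper missed. It closed just above the plate, because shifts count from the commanded pose and the measured pose lags behind it. I'll settle first, then correct.

arm_command([
  {"travel":[0,0,0],"roll":0,"fingers":80},
  {"travel":[0,0,0],"roll":0,"fingers":80},
  {"travel":[0,0,0],"roll":0,"fingers":80},
  {"travel":[0,0,0],"roll":0,"fingers":80},
])

```text
time_s: 5.65
tcp_pos: [0.4667, -0.0345, 0.1163]
ee_rot: [[-0.544, -0.839, -0.002], [-0.839, 0.544, -0.001], [0.002, 0.002, -1.0]]
wrist_force: [-1.0, 0.8, -1.1]
gripper_width: 0.478
```

```bash
python3 - <<'E'
from h import *
p,d=capture("scene");m=silver(p)
print(*rect(blob(m,(313,241)),cam("scene"),.006))
go(463,-36,12.5,147);print(sense()["tcp_pos"])
cv2.imwrite("pics/x.png",p[:,:,::-1])
E
```

```text
[464.4 -36.6] [106.4  44.4] 56.8
travel [ 0.32  0.23 10.4 ] roll 0.0 | yaw 147.0 j6 -49.0 t 5.7
[ 0.46683179 -0.03448199  0.11650373]
```

arm_command([
  {"travel":[0.3,0.2,0],"roll":0,"fingers":80},
  {"travel":[0.3,0.2,3],"roll":0,"fingers":80},
  {"travel":[0.3,0.2,6],"roll":0,"fingers":80},
  {"travel":[0.3,0.2,8],"roll":0,"fingers":80},
  {"travel":[0.3,0.2,10.4],"roll":0,"fingers":80},
  {"travel":[0.3,0.2,10.4],"roll":0,"fingers":80},
  {"travel":[0.3,0.2,10.4],"roll":0,"fingers":80},
  {"travel":[0.3,0.2,10.4],"roll":0,"fingers":80},
])

```text
time_s: 6.5
tcp_pos: [0.4649, -0.0356, 0.0145]
ee_rot: [[-0.544, -0.839, 0.002], [-0.839, 0.544, 0.0], [-0.001, -0.002, -1.0]]
wrist_force: [0.3, -0.5, 0.1]
gripper_width: 0.801
```

arm_command([
  {"travel":[0,0,0],"roll":0,"fingers":20},
  {"travel":[0,0,0],"roll":0,"fingers":20},
  {"travel":[0,0,0],"roll":0,"fingers":20},
  {"travel":[0,0,0],"roll":0,"fingers":20},
  {"travel":[0,0,0],"roll":0,"fingers":20},
  {"travel":[0,0,0],"roll":0,"fingers":20},
  {"travel":[0,0,0],"roll":0,"fingers":20},
])

```text
time_s: 7.2
tcp_pos: [0.464, -0.0358, 0.0133]
ee_rot: [[-0.544, -0.839, -0.0], [-0.839, 0.544, -0.0], [0.0, 0.0, -1.0]]
wrist_force: [0.0, -0.0, 0.3]
gripper_width: 0.259
```

```bash
python3 - <<'E'
from h import *
p,d=capture("scene");cv2.imwrite("pics/y.png",cv2.resize(p[130:380,150:450,::-1],None,fx=2.6,fy=2.4))
print(sense()["gripper_width"])
E
```

```text
0.2342467272515115
```

View pics/y.png

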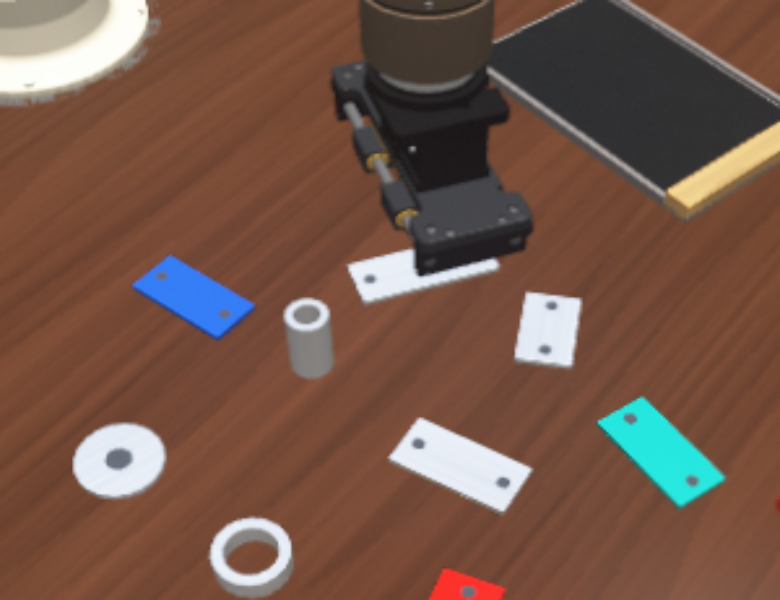

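```bash
python3 - <<'E'
from h import *
p,d=capture("scene");cm=cam("scene");K,D,R,o=cm;s=sense();print(s["tcp_pos"],s["gripper_width"])
t=s["tcp_pos"];yv=s["ee_rot"][:,1]
for n,P in(("tcp",t),("tip",t-[0,0,.011]),("finger+",t+yv*.05),("finger-",t-yv*.05),("body",t+[0,0,.059])):print(n,topx(P,cm).round(0))
def w(x,y):
    u=cv2.undistortPoints(np.float64([[[x,y]]]),K,D)[0,0];return (o+R@np.r_[u,1]*d[y,x]).round(3)
for x,y in[(320,235),(335,235),(345,230),(330,242),(315,242),(330,225),(330,215),(300,243),(335,247),(290,245),(270,280)]:print(x,y,w(x,y),p[y,x])
cv2.imwrite("pics/z.png",cv2.resize(p[180:270,250:370,::-1],None,fx=6,fy=6,interpolation=cv2.INTER_CUBIC))
E
```

```text
[ 0.46395176 -0.03579109  0.01331035] 0.22076769665022294
tcp [[313. 238.]]
tip [[313. 242.]]
finger+ [[304. 220.]]
finger- [[322. 257.]]
body [[313. 217.]]
320 235 [ 0.53  -0.105  0.131] [34 29 32]
335 235 [ 0.542 -0.078  0.114] [35 31 33]
345 230 [ 0.55  -0.062  0.118] [36 32 34]
330 242 [ 0.492 -0.019  0.006] [229 235 244]
315 242 [ 0.522 -0.107  0.109] [35 31 34]
330 225 [ 0.539 -0.09   0.147] [71 72 77]
330 215 [ 0.525 -0.071  0.146] [70 71 76]
300 243 [ 0.448 -0.055  0.005] [234 240 247]
335 247 [ 0.504 -0.018 -0.001] [112  71  54]
290 245 [ 0.436 -0.07   0.005] [176 184 200]
270 280 [ 0.466 -0.163  0.02 ] [133 130 127]
```

View pics/z.png

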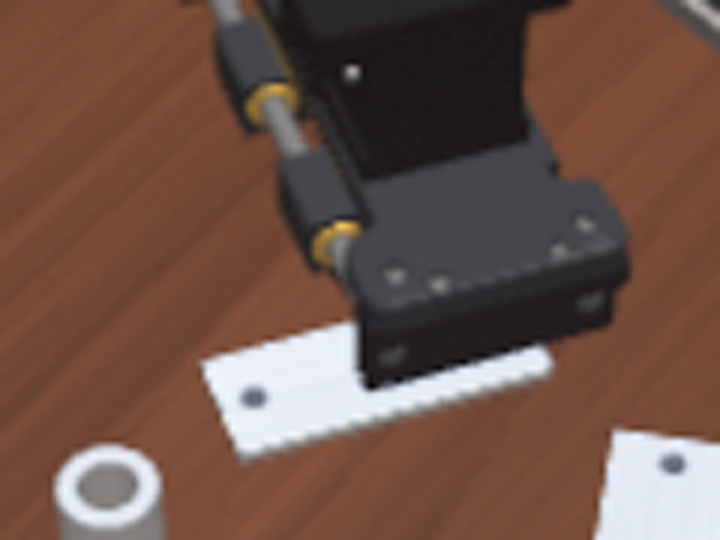

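arm_command([
  {"travel":[0,0,0.1],"roll":0,"fingers":20},
  {"travel":[0,0,0.1],"roll":0,"fingers":20},
])

```text
time_s: 7.5
tcp_pos: [0.4638, -0.0358, 0.0122]
ee_rot: [[-0.544, -0.839, -0.0], [-0.839, 0.544, -0.0], [0.0, 0.0, -1.0]]
wrist_force: [-0.4, 0.2, 1.4]
gripper_width: 0.198
```

```bash
python3 - <<'E'
from h import *
p,d=capture("wrist");cv2.imwrite("pics/w2.png",p[:,:,::-1])
p,d=capture("scene");m=silver(p);print(*rect(blob(m,(285,245)),cam("scene"),.006))
s=sense();print(s["tcp_pos"],s["wrist_force"],s["gripper_width"])
E
```

```text
[464.5 -36.4] [106.9  44.4] 56.8
[ 0.46389764 -0.03579644  0.01226181] [ 0.48225675 -0.28565226  0.83574589] 0.2029363411224273
```

View pics/w2.png

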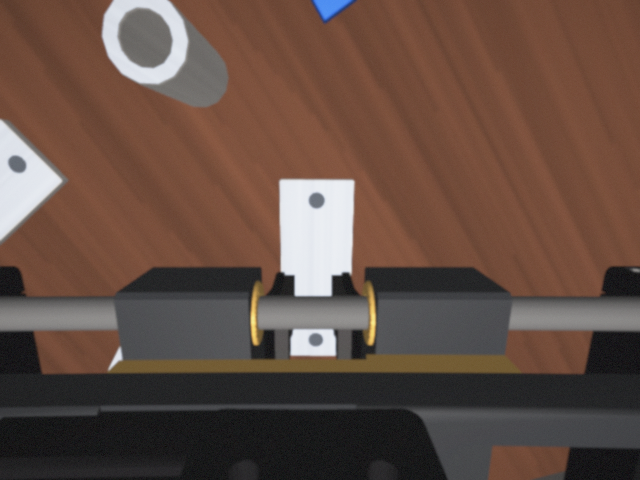

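The wrist view shows the closed fingers at columns 275–350 still above the plate, which spans columns 280–352. The tips sit higher than stated, so I'll probe down gently to find the real offset.

arm_command([
  {"travel":[0,0,0.2],"roll":0,"fingers":20},
  {"travel":[0,0,0.2],"roll":0,"fingers":20},
  {"travel":[0,0,0.2],"roll":0,"fingers":20},
])

```text
time_s: 7.9
tcp_pos: [0.4639, -0.0358, 0.0103]
ee_rot: [[-0.544, -0.839, -0.0], [-0.839, 0.544, -0.0], [0.0, 0.0, -1.0]]
wrist_force: [-0.0, -0.0, 0.4]
gripper_width: 0.199
```

arm_command([
  {"travel":[0,0,0.2],"roll":0,"fingers":20},
  {"travel":[0,0,0.2],"roll":0,"fingers":20},
  {"travel":[0,0,0.2],"roll":0,"fingers":20},
])

```text
time_s: 8.2
tcp_pos: [0.4639, -0.0358, 0.0083]
ee_rot: [[-0.544, -0.839, -0.0], [-0.839, 0.544, -0.0], [0.0, 0.0, -1.0]]
wrist_force: [0.5, 0.1, -0.6]
gripper_width: 0.2
```

arm_command([
  {"travel":[0,0,0.2],"roll":0,"fingers":20},
  {"travel":[0,0,0.2],"roll":0,"fingers":20},
  {"travel":[0,0,0.2],"roll":0,"fingers":20},
])

```text
time_s: 8.5
tcp_pos: [0.4639, -0.0358, 0.0063]
ee_rot: [[-0.544, -0.839, -0.0], [-0.839, 0.544, -0.0], [0.0, 0.0, -1.0]]
wrist_force: [0.0, -0.9, 0.3]
gripper_width: 0.203
```

```bash
python3 - <<'E'
from h import *
c=cam("wrist");p,d=capture("wrist");K,D,R,o=c;s=sense()
print(s["tcp_pos"],s["wrist_force"])
def w(x,y):
    u=cv2.undistortPoints(np.float64([[[x,y]]]),K,D)[0,0];return (o+R@np.r_[u,1]*d[y,x]).round(4)
for x,y in[(316,260),(316,230),(340,230),(230,200),(315,350),(283,345),(344,345),(279,285),(345,285)]:print(x,y,w(x,y),p[y,x])
E
```

```text
[ 0.46395095 -0.03578038  0.00632344] [ 0.50317471  0.505296   -0.30623166]
316 260 [ 0.4553 -0.0439  0.0071] [234 237 242]
316 230 [ 0.4462 -0.0581  0.0074] [235 238 242]
340 230 [ 0.4354 -0.0514  0.0089] [235 238 242]
230 200 [ 0.477  -0.0962  0.0005] [116  76  58]
315 350 [0.4856 0.0018 0.007 ] [128 135 144]
283 345 [ 0.4717 -0.0418  0.0773] [88 85 85]
344 345 [ 0.4531 -0.0303  0.0782] [89 86 83]
279 285 [ 0.4688 -0.0535  0.0471] [22 20 23]
345 285 [ 0.4447 -0.038   0.0475] [29 28 27]
```

```bash
python3 - <<'E'
from h import *
c=cam("wrist");p,d=capture("wrist");K,D,R,o=c;s=sense();Re=s["ee_rot"];t=s["tcp_pos"]
ys,xs=np.mgrid[262:366:6,262:368:6];xs=xs.ravel();ys=ys.ravel()
u=cv2.undistortPoints(np.float64(np.c_[xs,ys]).reshape(-1,1,2),K,D).reshape(-1,2)
P=o+(np.c_[u,np.ones(len(u))]*d[ys,xs][:,None])@R.T
T=((P-t)@Re*1000).round(0).astype(int).reshape(18,18,3)
for r in range(18):print(262+6*r,' '.join(f"{v[2]:4d}" for v in T[r]))
cv2.imwrite("pics/z2.png",cv2.resize(p[170:370,220:410,::-1],None,fx=4,fy=3,interpolation=cv2.INTER_CUBIC))
E
```

```text
262    4    4    4   -2   -2   -1   -2   -2   -2   -1   -2   -1    0   -2   -1   -1    5    5
268    5    4    4   -1    0   -1   -1   -1   -1    0   -1   -2   -1   -2   -2   -1    4  -96
274    5    5    6  -26   -1   -1   -1   -2   -1   -2   -3   -1   -2   -2  -26    5 -185  -97
280  -97    4  -34  -35  -30  -30    0   -1   -1   -1    0   -2  -30  -31  -34    5    5  -98
286 -103    4  -42  -41  -38  -38   -1   -1   -1   -2   -2   -1  -38  -38  -42  -41    5 -104
292 -102  -48  -49  -47  -46  -45   -2   -1   -2   -1    0    0  -44  -44  -49  -49    6 -105
298 -107 -106 -107 -108 -107 -106 -108 -108 -107 -107 -107 -107 -108 -107 -107 -108 -107 -107
304 -109 -110 -109 -109 -109 -109 -109 -108 -109 -110 -110 -110 -109 -109 -107 -110 -109 -108
310 -111 -109 -110 -110 -110 -110 -109 -110 -110 -110 -110 -110 -185 -110 -110 -110 -110 -110
316 -111 -111 -111 -111 -111 -110 -110 -111 -110 -111 -110 -111 -109 -110 -110 -111 -111 -110
322 -111 -111 -112 -110 -110 -110 -110 -110 -111 -110 -111 -111 -110 -111 -111 -111 -110 -110
328 -109 -110 -109 -110 -110 -109 -110 -110 -109 -110 -110 -109 -109 -110 -110 -110 -109 -108
334 -106  -83  -73  -72  -71  -47   -2   -2   -1   -1   -1    0  -48  -73  -72  -77  -84 -107
340 -100  -89  -74  -72  -72    0   -2   -2   -1   -3   -2   -1    0  -72  -72  -78  -91 -108
346 -101  -89  -73  -71  -71   -2   -1   -1   -3   -1   -2    0   -1  -71  -72  -77  -91 -102
352 -101  -89  -75  -72  -72    0   -3   -1   -1   -2   -1   -1    0  -72  -72  -77  -93 -102
358 -101  -91  -75  -71  -72   -1   -1   -1   -2   -2   -1   -1   -1  -72  -71  -78  -93 -103
364 -121 -121 -121 -119 -121 -121 -120 -185 -120 -120 -119 -120 -120 -119 -120 -120 -120 -120
```

View pics/z2.png

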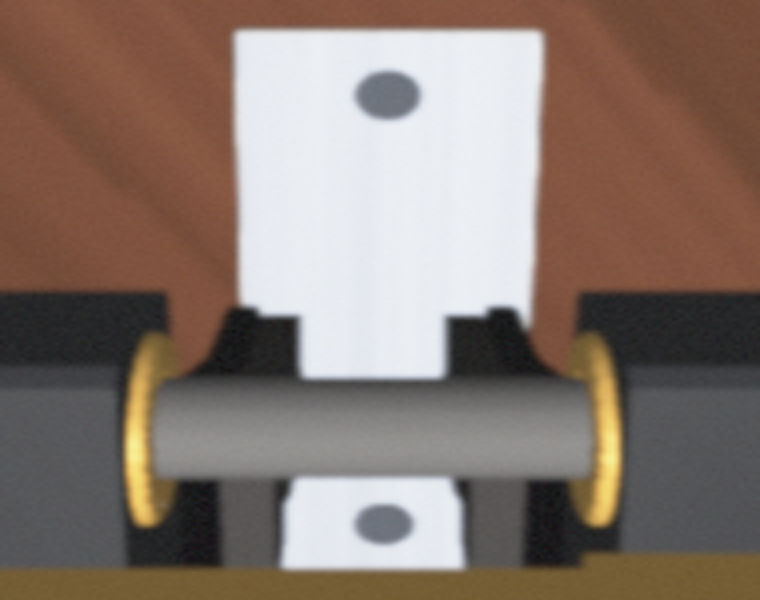

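The wrist depth shows the fingers actually ending about 26 mm behind the reported TCP, not 11 mm ahead of it. I'll open and descend in small steps, watching the force.

arm_command([
  {"travel":[0,0,0],"roll":0,"fingers":80},
  {"travel":[0,0,0],"roll":0,"fingers":80},
  {"travel":[0,0,0],"roll":0,"fingers":80},
  {"travel":[0,0,0],"roll":0,"fingers":80},
  {"travel":[0,0,0],"roll":0,"fingers":80},
  {"travel":[0,0,0],"roll":0,"fingers":80},
  {"travel":[0,0,0.5],"roll":0,"fingers":80},
  {"travel":[0,0,1.0],"roll":0,"fingers":80},
  {"travel":[0,0,1.0],"roll":0,"fingers":80},
  {"travel":[0,0,1.0],"roll":0,"fingers":80},
])

```text
time_s: 9.6
tcp_pos: [0.4638, -0.0358, -0.004]
ee_rot: [[-0.544, -0.839, -0.001], [-0.839, 0.544, -0.0], [0.001, 0.001, -1.0]]
wrist_force: [0.2, 0.0, 0.5]
gripper_width: 0.799
```

arm_command([
  {"travel":[0,0,0.5],"roll":0,"fingers":80},
  {"travel":[0,0,0.7],"roll":0,"fingers":80},
  {"travel":[0,0,0.9],"roll":0,"fingers":80},
  {"travel":[0,0,1.1],"roll":0,"fingers":80},
  {"travel":[0,0,1.1],"roll":0,"fingers":80},
  {"travel":[0,0,1.1],"roll":0,"fingers":80},
])

```text
time_s: 10.2
tcp_pos: [0.464, -0.0358, -0.0147]
ee_rot: [[-0.544, -0.839, -0.0], [-0.839, 0.544, -0.0], [0.0, -0.0, -1.0]]
wrist_force: [-0.2, 0.1, 0.5]
gripper_width: 0.806
```

```bash
python3 - <<'E'
from h import *
c=cam("wrist");p,d=capture("wrist");K,D,R,o=c;s=sense();Re=s["ee_rot"];t=s["tcp_pos"];print(t,s["wrist_force"],s["gripper_width"])
ys,xs=np.mgrid[262:296:2,200:440:6];sh=xs.shape;xs=xs.ravel();ys=ys.ravel()
u=cv2.undistortPoints(np.float64(np.c_[xs,ys]).reshape(-1,1,2),K,D).reshape(-1,2)
P=o+(np.c_[u,np.ones(len(u))]*d[ys,xs][:,None])@R.T
T=((P-t)@Re*1000);k=(T[:,2]<-20)&(T[:,2]>-60)&(ys<290)
i=np.argsort(-T[k,2])[:14];print(np.c_[xs[k],ys[k],T[k]][i].round(1))
E
```

```text
[ 0.46403622 -0.03578529 -0.01460292] [-0.1330017  -0.10991416 -0.20999019] 0.8007305716991717
[[326.  288.    2.9   7.6 -20.4]
 [356.  280.    7.2  22.4 -20.7]
 [350.  268.   13.4  19.3 -20.8]
 [338.  266.   14.5  13.4 -20.8]
 [326.  264.   15.5   7.5 -20.9]
 [284.  288.    3.1 -13.3 -20.9]
 [308.  262.   16.6  -1.3 -20.9]
 [302.  268.   13.5  -4.3 -21. ]
 [320.  268.   13.5   4.6 -21. ]
 [332.  286.    4.2  10.5 -21. ]
 [290.  286.    4.2 -10.3 -21.1]
 [344.  268.   13.6  16.3 -21.1]
 [308.  288.    3.2  -1.4 -21.2]
 [302.  276.    9.5  -4.3 -21.3]]
```

arm_command([
  {"travel":[0,0,0.3],"roll":0,"fingers":80},
  {"travel":[0,0,0.5],"roll":0,"fingers":80},
  {"travel":[0,0,0.7],"roll":0,"fingers":80},
  {"travel":[0,0,0.8],"roll":0,"fingers":80},
  {"travel":[0,0,0.8],"roll":0,"fingers":80},
])

```text
time_s: 10.75
tcp_pos: [0.4639, -0.0358, -0.0209]
ee_rot: [[-0.544, -0.839, -0.0], [-0.839, 0.544, -0.0], [0.0, -0.0, -1.0]]
wrist_force: [-5.0, 0.7, 19.1]
gripper_width: 0.804
```

arm_command([
  {"travel":[0,0,0.1],"roll":0,"fingers":80},
  {"travel":[0,0,0.1],"roll":0,"fingers":80},
])

```text
time_s: 10.95
tcp_pos: [0.464, -0.0358, -0.0209]
ee_rot: [[-0.543, -0.84, 0.0], [-0.84, 0.543, -0.0], [0.0, -0.0, -1.0]]
wrist_force: [-7.4, 2.7, 28.1]
gripper_width: 0.799
```

arm_command([
  {"travel":[0,0,0.1],"roll":0,"fingers":80},
  {"travel":[0,0,0.1],"roll":0,"fingers":80},
])

```text
time_s: 11.15
tcp_pos: [0.464, -0.0358, -0.021]
ee_rot: [[-0.543, -0.84, 0.0], [-0.84, 0.543, -0.001], [0.0, -0.001, -1.0]]
wrist_force: [-10.2, 3.4, 36.1]
gripper_width: 0.8
```

The tips touch the bench at a reported TCP z of −20.9 mm, so tip height is TCP z + 21 mm. I back off to about 1 mm above the bench and close.

arm_command([
  {"travel":[0,0,-0.6],"roll":0,"fingers":80},
  {"travel":[0,0,-0.6],"roll":0,"fingers":80},
  {"travel":[0,0,-0.6],"roll":0,"fingers":20},
  {"travel":[0,0,-0.6],"roll":0,"fingers":20},
  {"travel":[0,0,-0.6],"roll":0,"fingers":20},
  {"travel":[0,0,-0.6],"roll":0,"fingers":20},
  {"travel":[0,0,-0.6],"roll":0,"fingers":20},
  {"travel":[0,0,-0.6],"roll":0,"fingers":20},
  {"travel":[0,0,-0.6],"roll":0,"fingers":20},
  {"travel":[0,0,-0.6],"roll":0,"fingers":20},
])

```text
time_s: 12.15
tcp_pos: [0.4639, -0.0358, -0.0187]
ee_rot: [[-0.544, -0.839, -0.0], [-0.839, 0.544, -0.0], [0.0, 0.0, -1.0]]
wrist_force: [-0.0, -0.0, -1.3]
gripper_width: 0.448
```

arm_command([
  {"travel":[0,0,0],"roll":0,"fingers":20},
  {"travel":[0,0,-3],"roll":0,"fingers":20},
  {"travel":[0,0,-7],"roll":0,"fingers":20},
  {"travel":[0,0,-10],"roll":0,"fingers":20},
  {"travel":[0,0,-12],"roll":0,"fingers":20},
  {"travel":[0,0,-12],"roll":0,"fingers":20},
  {"travel":[0,0,-12],"roll":0,"fingers":20},
  {"travel":[0,0,-12],"roll":0,"fingers":20},
])

```text
time_s: 12.95
tcp_pos: [0.4628, -0.036, 0.1001]
ee_rot: [[-0.544, -0.839, -0.003], [-0.839, 0.544, -0.0], [0.002, 0.002, -1.0]]
wrist_force: [-0.1, -0.5, -1.4]
gripper_width: 0.446
```

```bash
python3 - <<'E'
from h import *
go(530,230,100,76.6)
p,d=capture("wrist");cv2.imwrite("pics/w3.png",p[:,:,::-1])
m=silver(p);m[296:]=0;print(*rect(blob(m,(316,240)),cam("wrist"),.126))
c=max(cv2.findContours(blob(m,(316,240)).astype(np.uint8),0,1)[0],key=cv2.contourArea).reshape(-1,2);print(c.min(0),c.max(0))
E
```

```text
travel [-2.597e+01  8.840e+00 -2.000e-02] roll 70.4 | yaw 147.0 j6 -49.0 t 12.95
[446.8 -58.9] [53.1 40.7] 56.9
[268 184] [358 295]
```

arm_command([
  {"travel":[-4,1.4,0],"roll":8,"fingers":20},
  {"travel":[-8,2.7,0],"roll":16,"fingers":20},
  {"travel":[-12,4,0],"roll":24,"fingers":20},
  {"travel":[-16,5.4,0],"roll":32,"fingers":20},
  {"travel":[-20,6.8,0],"roll":40,"fingers":20},
  {"travel":[-23,7.8,0],"roll":48,"fingers":20},
  {"travel":[-25,8.5,0],"roll":56,"fingers":20},
  {"travel":[-26,8.8,0],"roll":64,"fingers":20},
  {"travel":[-26,8.8,0],"roll":70.4,"fingers":20},
  {"travel":[-26,8.8,0],"roll":70.4,"fingers":20},
])

```text
time_s: 14.0
tcp_pos: [0.5309, 0.2302, 0.0995]
ee_rot: [[-0.973, 0.23, -0.003], [0.23, 0.973, -0.002], [0.002, -0.003, -1.0]]
wrist_force: [-0.4, -0.2, -1.4]
gripper_width: 0.451
```

arm_command([
  {"travel":[0,0,3],"roll":0,"fingers":20},
  {"travel":[0,0,6],"roll":0,"fingers":20},
  {"travel":[0,0,6],"roll":0,"fingers":20},
  {"travel":[0,0,6],"roll":0,"fingers":20},
  {"travel":[0,0,6],"roll":0,"fingers":20},
])

```text
time_s: 14.5
tcp_pos: [0.5326, 0.2307, 0.0427]
ee_rot: [[-0.973, 0.23, 0.002], [0.23, 0.973, 0.001], [-0.002, 0.002, -1.0]]
wrist_force: [-0.1, 0.5, -0.1]
gripper_width: 0.45
```

```bash
python3 - <<'E'
from h import *
go(531,230,-11.7,76.6)
p,d=capture("wrist");m=silver(p);m[296:]=0;print(*rect(blob(m,(316,240)),cam("wrist"),sense()["tcp_pos"][2]+.0247),sense()["tcp_pos"])
E
```

```text
travel [ 0.15 -0.12  5.44] roll 0.1 | yaw 76.7 j6 -143.0 t 14.5
[505.1 236.5] [54.  41.3] -13.4 [0.53264969 0.23082107 0.04294008]
```

arm_command([
  {"travel":[0,0,2.5],"roll":0,"fingers":20},
  {"travel":[0,0,4],"roll":0,"fingers":20},
  {"travel":[0,0,4.8],"roll":0,"fingers":20},
  {"travel":[0,0,5],"roll":0,"fingers":20},
  {"travel":[0,0,5],"roll":0,"fingers":20},
  {"travel":[0,0,5],"roll":0,"fingers":20},
])

```text
time_s: 15.15
tcp_pos: [0.5323, 0.2308, -0.0076]
ee_rot: [[-0.973, 0.231, 0.002], [0.231, 0.973, 0.001], [-0.001, 0.002, -1.0]]
wrist_force: [-0.4, -1.0, -0.1]
gripper_width: 0.449
```

```bash
python3 - <<'E'
from h import *
go(531,230,-11.7,76.6);s=sense();print(s["tcp_pos"],s["wrist_force"])
E
```

```text
travel [ 0.11 -0.1   0.41] roll 0.1 | yaw 76.7 j6 -143.0 t 15.15
[ 0.532283    0.230762   -0.00758675] [-0.35266302 -1.01209177 -0.11348366]
```

arm_command([
  {"travel":[0.1,-0.1,0.2],"roll":0,"fingers":20},
  {"travel":[0.1,-0.1,0.4],"roll":0,"fingers":20},
  {"travel":[0.1,-0.1,0.4],"roll":0,"fingers":20},
  {"travel":[0.1,-0.1,0.4],"roll":0,"fingers":70},
  {"travel":[0.1,-0.1,0.4],"roll":0,"fingers":70},
  {"travel":[0.1,-0.1,0.4],"roll":0,"fingers":70},
  {"travel":[0.1,-0.1,0.4],"roll":0,"fingers":70},
  {"travel":[0.1,-0.1,0.4],"roll":0,"fingers":70},
])

```text
time_s: 15.95
tcp_pos: [0.5304, 0.2295, -0.0126]
ee_rot: [[-0.973, 0.231, 0.0], [0.231, 0.973, 0.0], [-0.0, 0.0, -1.0]]
wrist_force: [0.3, -0.1, -0.3]
gripper_width: 0.69
```

arm_command([
  {"travel":[0,0,-3],"roll":0,"fingers":80},
  {"travel":[0,0,-7],"roll":0,"fingers":80},
  {"travel":[0,0,-11],"roll":0,"fingers":80},
  {"travel":[0,0,-11],"roll":0,"fingers":80},
  {"travel":[0,0,-11],"roll":0,"fingers":80},
])

```text
time_s: 16.45
tcp_pos: [0.5306, 0.2298, 0.0984]
ee_rot: [[-0.973, 0.231, 0.002], [0.231, 0.973, 0.002], [-0.001, 0.002, -1.0]]
wrist_force: [-0.5, -1.0, -0.5]
gripper_width: 0.801
```

```bash
cat >> h.py <<'E'
def tray(n,pt,z):  # plate in tray frame
    p,_=capture(n);m=silver(p)
    if n=="wrist":m[262:]=0
    c,wh,a=rect(blob(m,pt),cam(n),z);r=np.radians(-13.4);u=np.array([np.cos(r),np.sin(r)]);v=np.array([-u[1],u[0]])
    print(n,"x",(404.5-c@u).round(1),"y",(346.5-c@v).round(1),wh,"dang",round(a+13.4,1))
E
python3 - <<'E'
from h import *
cm=cam("top");pt=topx([.53,.23,.012],cm)[0].astype(int);print(pt)
tray("top",pt,.012)
cm=cam("scene");pt=topx([.53,.23,.012],cm)[0].astype(int);print(pt)
tray("scene",pt,.012)
go(592,-166,100,96.8)
E
```

```text
[183 244]
top x -50.3 y 12.3 [4.9 3.4] dang -30.1
[412 177]
scene x -58.9 y 0.6 [107.1  43.3] dang -0.4
travel [-15.22 -36.98  -0.35] roll -20.2 | yaw 76.6 j6 -143.0 t 16.55
```

The longest plate is placed at tray x −58.9 mm, y 0.6 mm, in line. Next is the middle plate.

arm_command([
  {"travel":[-15.2,-37,0],"roll":-20.2,"fingers":80},
  {"travel":[-15.2,-37,0],"roll":-20.2,"fingers":80},
  {"travel":[-15.2,-37,0],"roll":-20.2,"fingers":80},
  {"travel":[-15.2,-37,0],"roll":-20.2,"fingers":80},
  {"travel":[-15.2,-37,0],"roll":-20.2,"fingers":80},
  {"travel":[-15.2,-37,0],"roll":-20.2,"fingers":80},
  {"travel":[-15.2,-37,0],"roll":-20.2,"fingers":80},
  {"travel":[-15.2,-37,0],"roll":-20.2,"fingers":80},
  {"travel":[-15.2,-37,0],"roll":-20.2,"fingers":80},
  {"travel":[-15.2,-37,4],"roll":-20.2,"fingers":80},
])

```text
time_s: 17.55
tcp_pos: [0.5965, -0.1682, 0.0603]
ee_rot: [[-0.993, -0.117, 0.01], [-0.117, 0.993, -0.002], [-0.009, -0.003, -1.0]]
wrist_force: [1.7, 0.0, -0.4]
gripper_width: 0.803
```

arm_command([
  {"travel":[0,0,3],"roll":0,"fingers":80},
  {"travel":[0,0,5],"roll":0,"fingers":80},
  {"travel":[0,0,5],"roll":0,"fingers":80},
  {"travel":[0,0,5],"roll":0,"fingers":80},
  {"travel":[0,0,5],"roll":0,"fingers":80},
])

```text
time_s: 18.05
tcp_pos: [0.5937, -0.1653, 0.0084]
ee_rot: [[-0.993, -0.12, 0.002], [-0.12, 0.993, -0.0], [-0.002, -0.001, -1.0]]
wrist_force: [-0.2, -0.9, -0.3]
gripper_width: 0.803
```

```bash
python3 - <<'E'
from h import *
go(592,-166.3,-19.5,96.7);s=sense();print(s["tcp_pos"])
p,d=capture("wrist");m=silver(p);m[296:]=0;c,wh,a=rect(blob(m,(316,240)),cam("wrist",s),.006);print(c,wh,a)
x=s["ee_rot"][:2,0];y=s["ee_rot"][:2,1];r=(c-s["tcp_pos"][:2]*1000);print("end along tool x",r@x+wh[0]/2,"lateral",r@y)
E
```

```text
travel [ 0.18 -0.07  2.79] roll 0.2 | yaw 96.9 j6 -83.0 t 18.05
[ 0.59369191 -0.16534234  0.00836864]
[ 575.2 -168.6] [57.4 41.3] 6.8
end along tool x 47.449138158637176 lateral -1.0158069233095701
```

arm_command([
  {"travel":[0.3,-0.1,1.5],"roll":0,"fingers":80},
  {"travel":[0.3,-0.1,2.4],"roll":0,"fingers":80},
  {"travel":[0.3,-0.1,2.7],"roll":0,"fingers":80},
  {"travel":[0.3,-0.1,2.7],"roll":0,"fingers":80},
  {"travel":[0.3,-0.1,2.7],"roll":0,"fingers":20},
  {"travel":[0.3,-0.1,2.7],"roll":0,"fingers":20},
  {"travel":[0.3,-0.1,2.7],"roll":0,"fingers":20},
  {"travel":[0.3,-0.1,2.7],"roll":0,"fingers":20},
  {"travel":[0.3,-0.1,2.7],"roll":0,"fingers":20},
  {"travel":[0.3,-0.1,2.7],"roll":0,"fingers":20},
])

```text
time_s: 19.1
tcp_pos: [0.59, -0.1669, -0.0194]
ee_rot: [[-0.993, -0.119, 0.0], [-0.119, 0.993, -0.0], [-0.0, -0.0, -1.0]]
wrist_force: [-0.3, 0.0, 1.3]
gripper_width: 0.452
```

arm_command([
  {"travel":[0,0,0],"roll":0,"fingers":20},
  {"travel":[0,0,0],"roll":0,"fingers":20},
  {"travel":[0,0,-4],"roll":0,"fingers":20},
  {"travel":[0,0,-8],"roll":0,"fingers":20},
  {"travel":[0,0,-12],"roll":0,"fingers":20},
  {"travel":[0,0,-12],"roll":0,"fingers":20},
  {"travel":[0,0,-12],"roll":0,"fingers":20},
])

```text
time_s: 19.8
tcp_pos: [0.5901, -0.1668, 0.1012]
ee_rot: [[-0.993, -0.119, 0.002], [-0.119, 0.993, 0.001], [-0.002, 0.0, -1.0]]
wrist_force: [-0.6, -1.1, -1.0]
gripper_width: 0.447
```

```bash
cat >> h.py <<'E'
def held(h=.0247):
    s=sense();p,d=capture("wrist");m=silver(p);m[296:]=0;c,wh,a=rect(blob(m,(316,240)),cam("wrist",s),s["tcp_pos"][2]+h)
    x=s["ee_rot"][:2,0];y=s["ee_rot"][:2,1];r=(c-s["tcp_pos"][:2]*1000);print("end along tool x",(r@x+wh[0]/2).round(1),"lateral",(r@y).round(1),wh,a)
E
python3 - <<'E'
from h import *
go(456.8,247.4,100,76.6);held();print(sense()["tcp_pos"])
E
```

```text
travel [ 8.32 42.71  0.11] roll 20.2 | yaw 96.8 j6 -82.0 t 19.8
end along tool x 43.5 lateral -0.2 [42.3 41.3] 6.7
[ 0.58905789 -0.16671968  0.09962571]
```

arm_command([
  {"travel":[0.9,4.7,0],"roll":4,"fingers":20},
  {"travel":[1.8,9.4,0],"roll":8,"fingers":20},
  {"travel":[2.7,14,0],"roll":12,"fingers":20},
  {"travel":[3.6,19,0],"roll":16,"fingers":20},
  {"travel":[4.5,23.5,0],"roll":20.2,"fingers":20},
  {"travel":[5.4,28,0],"roll":20.2,"fingers":20},
  {"travel":[6.4,33,0],"roll":20.2,"fingers":20},
  {"travel":[7.2,37.5,0],"roll":20.2,"fingers":20},
  {"travel":[7.9,41,0],"roll":20.2,"fingers":20},
  {"travel":[8.1,42.7,0],"roll":20.2,"fingers":20},
])

```text
time_s: 20.85
tcp_pos: [0.4567, 0.2491, 0.0986]
ee_rot: [[-0.974, 0.228, -0.003], [0.228, 0.974, -0.002], [0.002, -0.003, -1.0]]
wrist_force: [-0.5, -0.2, -0.6]
gripper_width: 0.448
```

arm_command([
  {"travel":[0,0,3],"roll":0,"fingers":20},
  {"travel":[0,0,6],"roll":0,"fingers":20},
  {"travel":[0,0,8],"roll":0,"fingers":20},
  {"travel":[0,0,9],"roll":0,"fingers":20},
  {"travel":[0,0,9],"roll":0,"fingers":20},
  {"travel":[0,0,9],"roll":0,"fingers":20},
  {"travel":[0,0,9],"roll":0,"fingers":20},
])

```text
time_s: 21.55
tcp_pos: [0.4594, 0.2478, 0.0114]
ee_rot: [[-0.973, 0.231, 0.002], [0.231, 0.973, 0.001], [-0.001, 0.002, -1.0]]
wrist_force: [0.1, -0.7, 0.0]
gripper_width: 0.45
```

```bash
python3 - <<'E'
from h import *
go(458.7,247,-6,76.6);print(sense()["tcp_pos"]);held()
E
```

```text
travel [ 0.05 -0.1   1.74] roll 0.0 | yaw 76.6 j6 -150.0 t 21.55
[0.45937786 0.24782657 0.01135891]
end along tool x 43.7 lateral -0.8 [42.7 41.5] -13.4
```

arm_command([
  {"travel":[0,0,0.8],"roll":0,"fingers":20},
  {"travel":[0,0,1.4],"roll":0,"fingers":20},
  {"travel":[0,0,1.65],"roll":0,"fingers":20},
  {"travel":[0,0,1.65],"roll":0,"fingers":20},
  {"travel":[0,0,1.65],"roll":0,"fingers":20},
])

```text
time_s: 22.1
tcp_pos: [0.4586, 0.2474, -0.0062]
ee_rot: [[-0.973, 0.231, -0.0], [0.231, 0.973, -0.0], [0.0, -0.0, -1.0]]
wrist_force: [-0.2, 0.4, -1.0]
gripper_width: 0.448
```

```bash
python3 - <<'E'
from h import *
go(458.7,247,-6,76.6);s=sense();print(s["tcp_pos"],s["wrist_force"],s["joints"].round(1))
E
```

```text
travel [-0.02 -0.04 -0.02] roll 0.1 | yaw 76.7 j6 -150.0 t 22.1
[ 0.45862492  0.24738605 -0.00624697] [-0.20183843  0.36632229 -0.98181933] [  46.2   26.6  -28.2    0.   -35.3 -149.6]
```

arm_command([
  {"travel":[0,0,0],"roll":0,"fingers":65},
  {"travel":[0,0,0],"roll":0,"fingers":65},
  {"travel":[0,0,0],"roll":0,"fingers":65},
  {"travel":[0,0,0],"roll":0,"fingers":65},
  {"travel":[0,0,0],"roll":0,"fingers":65},
  {"travel":[0,0,-1],"roll":0,"fingers":65},
  {"travel":[0,0,-4],"roll":0,"fingers":80},
  {"travel":[0,0,-8],"roll":0,"fingers":80},
  {"travel":[0,0,-11],"roll":0,"fingers":80},
  {"travel":[0,0,-11],"roll":0,"fingers":80},
])

```text
time_s: 23.1
tcp_pos: [0.4614, 0.2496, 0.1094]
ee_rot: [[-0.973, 0.23, 0.009], [0.23, 0.973, 0.007], [-0.007, 0.009, -1.0]]
wrist_force: [0.2, 1.1, -0.1]
gripper_width: 0.794
```

```bash
python3 - <<'E'
from h import *
go(571,-32,90,27)
p,d=capture("scene");cv2.imwrite("pics/s4.png",cv2.resize(p[100:260,290:490,::-1],None,fx=3.7,fy=3.7,interpolation=cv2.INTER_CUBIC))
m=silver(p);cm=cam("scene");b=blob(m,topx([.458,.247,.014],cm)[0].astype(int));print(rect(b,cm,.014),b.sum())
E
```

```text
travel [-17.13 -24.9    1.83] roll 49.7 | yaw 76.7 j6 -150.0 t 23.1
(array([502.3, 237.5]), array([170. ,  50.5]), -15.6) 1046
```

View pics/s4.png

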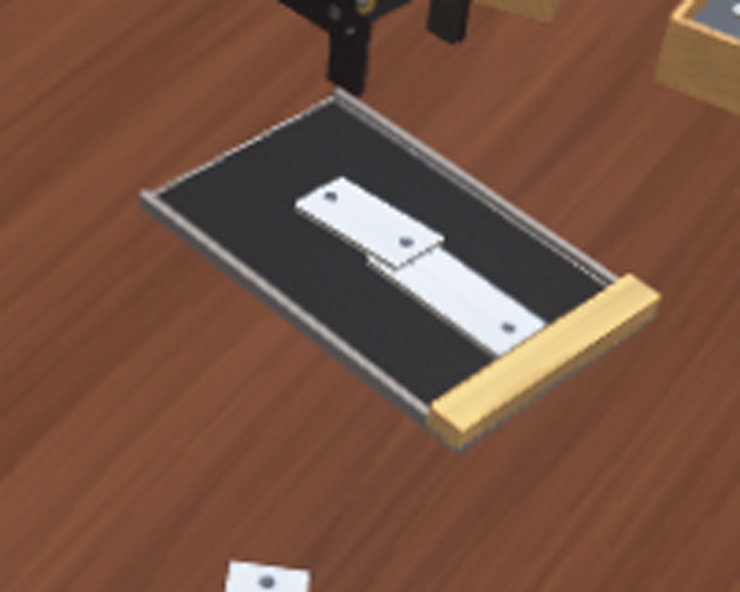

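The crop shows the middle plate lapped over the longest, in line, with its free end on the floor. The combined length is 170 mm, which means a lap of about 20 mm. Next is the shortest plate, using the opposite wrist turn to stay clear of the joint limit.

arm_command([
  {"travel":[-17.1,-24.9,0],"roll":-130,"fingers":80},
  {"travel":[-17.1,-24.9,0],"roll":-130,"fingers":80},
  {"travel":[-17.1,-24.9,0],"roll":-130,"fingers":80},
  {"travel":[-17.1,-24.9,0],"roll":-130,"fingers":80},
  {"travel":[-17.1,-24.9,0],"roll":-130,"fingers":80},
  {"travel":[-17.1,-24.9,0],"roll":-130,"fingers":80},
  {"travel":[-17.1,-24.9,0],"roll":-130,"fingers":80},
  {"travel":[-17.1,-24.9,0],"roll":-130,"fingers":80},
  {"travel":[-17.1,-24.9,0],"roll":-130,"fingers":80},
  {"travel":[-17.1,-24.9,0],"roll":-130,"fingers":80},
])

```text
time_s: 24.15
tcp_pos: [0.5665, -0.0352, 0.1026]
ee_rot: [[-0.387, -0.922, -0.003], [-0.922, 0.387, -0.0], [0.001, 0.003, -1.0]]
wrist_force: [0.2, 0.6, 1.2]
gripper_width: 0.801
```

```bash
python3 - <<'E'
from h import *
go(571,-32,10,27);s=sense();print(s["tcp_pos"])
E
```

```text
travel [-0.48 -0.32  9.26] roll -49.8 | yaw 157.2 j6 -36.0 t 24.15
[ 0.56649597 -0.03517911  0.10258398]
```

arm_command([
  {"travel":[-0.5,-0.3,0],"roll":-49.8,"fingers":80},
  {"travel":[-0.5,-0.3,0],"roll":-49.8,"fingers":80},
  {"travel":[-0.5,-0.3,0],"roll":-49.8,"fingers":80},
  {"travel":[-0.5,-0.3,4],"roll":-49.8,"fingers":80},
  {"travel":[-0.5,-0.3,8],"roll":-49.8,"fingers":80},
  {"travel":[-0.5,-0.3,9.2],"roll":-49.8,"fingers":80},
  {"travel":[-0.5,-0.3,9.2],"roll":-49.8,"fingers":80},
  {"travel":[-0.5,-0.3,9.2],"roll":-49.8,"fingers":80},
  {"travel":[-0.5,-0.3,9.2],"roll":-49.8,"fingers":80},
  {"travel":[-0.5,-0.3,9.2],"roll":-49.8,"fingers":80},
])

```text
time_s: 25.15
tcp_pos: [0.573, -0.0308, 0.0131]
ee_rot: [[0.45, -0.893, 0.002], [-0.893, -0.45, 0.001], [0.001, -0.002, -1.0]]
wrist_force: [-0.0, -1.0, 0.0]
gripper_width: 0.797
```

```bash
python3 - <<'E'
from h import *
go(571,-32,-19.5,27);s=sense();print(s["tcp_pos"]);held(.006-s["tcp_pos"][2])
E
```

```text
travel [0.01 0.24 3.26] roll -0.3 | yaw -153.3 j6 14.0 t 25.15
[ 0.57302993 -0.03081895  0.01311103]
end along tool x 32.4 lateral 5.1 [46.2 41.3] -63.3
```

arm_command([
  {"travel":[0,0.3,1.5],"roll":0,"fingers":80},
  {"travel":[0,0.3,2.8],"roll":0,"fingers":80},
  {"travel":[0,0.3,3.2],"roll":0,"fingers":80},
  {"travel":[0,0.3,3.2],"roll":0,"fingers":80},
  {"travel":[0,0.3,3.2],"roll":0,"fingers":20},
  {"travel":[0,0.3,3.2],"roll":0,"fingers":20},
  {"travel":[0,0.3,3.2],"roll":0,"fingers":20},
  {"travel":[0,0.3,3.2],"roll":0,"fingers":20},
  {"travel":[0,0.3,3.2],"roll":0,"fingers":20},
  {"travel":[0,0.3,3.2],"roll":0,"fingers":20},
])

```text
time_s: 26.2
tcp_pos: [0.5696, -0.0323, -0.0201]
ee_rot: [[0.45, -0.893, 0.0], [-0.893, -0.45, 0.0], [0.0, -0.0, -1.0]]
wrist_force: [0.1, 0.0, -0.1]
gripper_width: 0.452
```

arm_command([
  {"travel":[0,0,0],"roll":0,"fingers":20},
  {"travel":[0,0,0],"roll":0,"fingers":20},
  {"travel":[0,0,-4],"roll":0,"fingers":20},
  {"travel":[0,0,-8],"roll":0,"fingers":20},
  {"travel":[0,0,-12],"roll":0,"fingers":20},
  {"travel":[0,0,-12],"roll":0,"fingers":20},
  {"travel":[0,0,-12],"roll":0,"fingers":20},
])

```text
time_s: 26.9
tcp_pos: [0.5697, -0.0321, 0.1007]
ee_rot: [[0.45, -0.893, 0.002], [-0.893, -0.45, 0.001], [0.0, -0.002, -1.0]]
wrist_force: [-1.0, 0.3, -1.2]
gripper_width: 0.454
```

```bash
python3 - <<'E'
from h import *
go(403.2,260.2,100,76.6);held();print(sense()["tcp_pos"])
# mid plate free end from top view
p,d=capture("top");m=silver(p);cm=cam("top");b=blob(m,topx([.445,.25,.012],cm)[0].astype(int))
c=np.argwhere(b)[:,::-1];P=toplane(c,cm,.010)*1000;r=np.radians(-13.4);u=np.array([np.cos(r),np.sin(r)]);v=np.array([-u[1],u[0]])
print(b.sum(),"x",404.5-np.percentile(P@u,[.5,99.5]),"y",346.5-np.percentile(P@v,[1,99]))
E
```

```text
travel [-33.6    1.71   0.07] roll -49.8 | yaw -153.2 j6 14.0 t 26.9
end along tool x 36.6 lateral 1.7 [41.5 32.9] 26.7
[ 0.56866922 -0.03230011  0.09933189]
10832 x [ 137.3212597  -250.64743516] y [  73.40259584 -171.13133565]
```

arm_command([
  {"travel":[-4.5,0.2,0],"roll":-7,"fingers":20},
  {"travel":[-9,0.4,0],"roll":-14,"fingers":20},
  {"travel":[-13.5,0.6,0],"roll":-21,"fingers":20},
  {"travel":[-18,0.8,0],"roll":-28,"fingers":20},
  {"travel":[-22.5,1,0],"roll":-35,"fingers":20},
  {"travel":[-27,1.2,0],"roll":-42,"fingers":20},
  {"travel":[-31,1.4,0],"roll":-49,"fingers":20},
  {"travel":[-33.5,1.6,0],"roll":-49.8,"fingers":20},
  {"travel":[-33.5,1.6,0],"roll":-49.8,"fingers":20},
  {"travel":[-33.5,1.6,0],"roll":-49.8,"fingers":20},
])

```text
time_s: 28.0
tcp_pos: [0.4035, 0.259, 0.0986]
ee_rot: [[0.973, -0.231, -0.002], [-0.231, -0.973, -0.003], [-0.001, 0.003, -1.0]]
wrist_force: [0.0, 0.0, -0.4]
gripper_width: 0.448
```

arm_command([
  {"travel":[0,0,3],"roll":0,"fingers":20},
  {"travel":[0,0,6],"roll":0,"fingers":20},
  {"travel":[0,0,8],"roll":0,"fingers":20},
  {"travel":[0,0,8],"roll":0,"fingers":20},
  {"travel":[0,0,8],"roll":0,"fingers":20},
  {"travel":[0,0,8],"roll":0,"fingers":20},
])

```text
time_s: 28.6
tcp_pos: [0.4052, 0.2597, 0.0208]
ee_rot: [[0.972, -0.233, 0.001], [-0.233, -0.972, 0.001], [0.001, -0.002, -1.0]]
wrist_force: [1.0, 0.5, 0.0]
gripper_width: 0.449
```

```bash
python3 - <<'E'
from h import *
go(404.4,259.9,-4.5,76.6);s=sense();print(s["tcp_pos"],s["joints"][5])
p,d=capture("wrist");cv2.imwrite("pics/w5.png",p[:,:,::-1])
cm=cam("wrist",s);m=silver(p);m[290:]=0
b=blob(m,(314,100));c=np.argwhere(b)[:,::-1];print(c.min(0),c.max(0))
E
```

```text
travel [-0.09  0.01  2.53] roll -0.1 | yaw -103.5 j6 24.0 t 28.6
[0.40524656 0.25974504 0.02079413] 24.453333358353735
[269   0] [356 289]
```

View pics/w5.png

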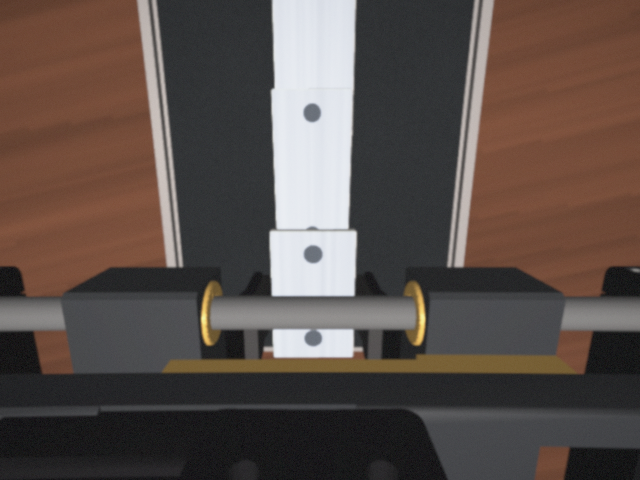

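The wrist view shows the three plates in one line: longest at the top, the middle plate's end at row 90, and the held shortest plate's end at row 230 over the middle plate. I check the middle plate's position before lowering.

```bash
python3 - <<'E'
from h import *
cm=cam("wrist");s=sense();r=np.radians(-13.4);u=np.array([np.cos(r),np.sin(r)]);v=np.array([-u[1],u[0]])
for px,z in(((312,90),.0185),((313,230),s["tcp_pos"][2]+.026)):
    P=toplane([px],cm,z)[0]*1000;print(404.5-P@u,346.5-P@v)
E
```

```text
-25.043867434019262 0.3140396554256881
39.640893365947875 0.7130790539409873
```

arm_command([
  {"travel":[0,0,1.2],"roll":0,"fingers":20},
  {"travel":[0,0,2.1],"roll":0,"fingers":20},
  {"travel":[0,0,2.4],"roll":0,"fingers":20},
  {"travel":[0,0,2.4],"roll":0,"fingers":20},
  {"travel":[0,0,2.4],"roll":0,"fingers":20},
])

```text
time_s: 29.15
tcp_pos: [0.4045, 0.2598, -0.0038]
ee_rot: [[0.973, -0.232, 0.0], [-0.232, -0.973, 0.0], [0.0, -0.0, -1.0]]
wrist_force: [1.0, 0.0, -0.2]
gripper_width: 0.452
```

arm_command([
  {"travel":[0,0,0],"roll":0,"fingers":65},
  {"travel":[0,0,0],"roll":0,"fingers":65},
  {"travel":[0,0,0],"roll":0,"fingers":65},
  {"travel":[0,0,0],"roll":0,"fingers":65},
  {"travel":[0,0,0],"roll":0,"fingers":65},
  {"travel":[0,0,-1],"roll":0,"fingers":65},
  {"travel":[0,0,-4],"roll":0,"fingers":80},
  {"travel":[0,0,-8],"roll":0,"fingers":80},
  {"travel":[0,0,-12],"roll":0,"fingers":80},
  {"travel":[0,0,-12],"roll":0,"fingers":80},
])

```text
time_s: 30.15
tcp_pos: [0.4074, 0.2626, 0.1222]
ee_rot: [[0.973, -0.231, 0.01], [-0.231, -0.973, 0.01], [0.007, -0.012, -1.0]]
wrist_force: [0.6, -0.7, 0.3]
gripper_width: 0.789
```

```bash
python3 - <<'E'
from h import *
s=sense();p,d=capture("wrist");cv2.imwrite("pics/w6.png",p[:,:,::-1]);cm=cam("wrist",s);K,D,R,o=cm
r=np.radians(-13.4);u=np.array([np.cos(r),np.sin(r)]);v=np.array([-u[1],u[0]])
# depth profile along centre line
for x in list(range(-110,-10,20))+list(range(-30,110,6)):
    q=topx(np.r_[((404.5-x)*u+336*v)/1000,.012],cm)[0].astype(int)
    if 0<=q[1]<290 and 0<=q[0]<640:
        w=o+R@np.r_[cv2.undistortPoints(np.float64([[q]]),K,D)[0,0],1]*np.median(d[max(q[1]-1,0):q[1]+2,q[0]-4:q[0]+5]);print(x,(404.5-w[:2]@u*1000).round(1),(w[2]*1000).round(1))
go(456,-153,100,90);print(s["joints"].round(0))
E
```

```text
-90 -89.5 13.8
-70 -70.3 13.4
-50 -50.1 13.5
-30 -29.8 13.8
-30 -29.8 13.8
-24 -23.1 21.6
-18 -17.3 20.7
-12 -12.2 20.1
-6 -6.2 19.3
0 -0.2 19.0
6 5.2 18.5
12 11.5 18.3
18 17.0 17.7
24 23.4 17.1
30 29.1 16.8
36 34.9 15.8
42 41.1 18.7
48 46.5 21.5
54 52.4 20.7
60 58.5 19.6
66 64.5 19.1
72 69.8 18.3
78 76.1 17.5
84 82.5 16.7
90 88.1 15.8
96 94.6 15.2
102 101.2 14.5
108 108.9 8.2
travel [14.49 39.14  1.71] roll -13.4 | yaw -103.4 j6 24.0 t 30.2
[ 52.  13. -26.   0. -51.  24.]
```

View pics/w6.png

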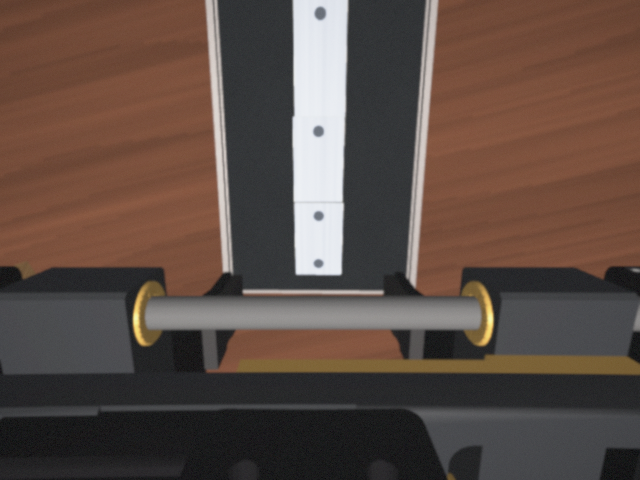

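The shingle is good. Depth steps lie at x = −25 and 41 mm, the shortest ends at about 105 mm, the middle slopes about 0.095 rad and the shortest about 0.12 rad. Next is the sleeve.

arm_command([
  {"travel":[14.5,39.1,1],"roll":0,"fingers":80},
  {"travel":[14.5,39.1,1],"roll":0,"fingers":80},
  {"travel":[14.5,39.1,1],"roll":0,"fingers":80},
  {"travel":[14.5,39.1,1],"roll":0,"fingers":80},
  {"travel":[14.5,39.1,1],"roll":0,"fingers":80},
  {"travel":[14.5,39.1,1],"roll":0,"fingers":80},
  {"travel":[14.5,39.1,1],"roll":0,"fingers":80},
  {"travel":[14.5,39.1,1],"roll":0,"fingers":80},
  {"travel":[14.5,39.1,1],"roll":0,"fingers":80},
  {"travel":[14.5,39.1,1],"roll":0,"fingers":80},
])

```text
time_s: 31.2
tcp_pos: [0.4535, -0.1566, 0.1047]
ee_rot: [[0.972, -0.237, -0.003], [-0.237, -0.972, 0.0], [-0.003, 0.001, -1.0]]
wrist_force: [-0.0, 0.2, -0.8]
gripper_width: 0.803
```

arm_command([
  {"travel":[0,0,0],"roll":0,"fingers":80},
  {"travel":[0,0,0],"roll":0,"fingers":80},
  {"travel":[0,0,0],"roll":0,"fingers":80},
])

```text
time_s: 31.5
tcp_pos: [0.4544, -0.1533, 0.1058]
ee_rot: [[0.973, -0.23, -0.0], [-0.23, -0.973, 0.0], [-0.0, -0.0, -1.0]]
wrist_force: [0.2, 0.3, 0.2]
gripper_width: 0.799
```

```bash
python3 - <<'E'
from h import *
go(456,-153,4,76.6);s=sense();print(s["tcp_pos"]);capture("wrist")
print([(x["position"],round(x["p"],2)) for x in search_frame("wrist","sleeve_center")][:2], topx([.456,-.153,.06],cam("wrist")))
E
```

```text
travel [ 0.15 -0.07 10.18] roll 0.1 | yaw -103.3 j6 76.0 t 31.5
[ 0.45444992 -0.15331671  0.10584898]
[([0.4542, -0.1532, 0.0538], 0.6)] [[310.5156155  250.90319307]]
```

Centred over the sleeve, so I descend and grip.

arm_command([
  {"travel":[0.1,0,3],"roll":0,"fingers":80},
  {"travel":[0.1,0,6],"roll":0,"fingers":80},
  {"travel":[0.1,0,8.5],"roll":0,"fingers":80},
  {"travel":[0.1,0,10],"roll":0,"fingers":80},
  {"travel":[0.1,0,10],"roll":0,"fingers":80},
  {"travel":[0.1,0,10],"roll":0,"fingers":20},
  {"travel":[0.1,0,10],"roll":0,"fingers":20},
  {"travel":[0.1,0,10],"roll":0,"fingers":20},
  {"travel":[0.1,0,10],"roll":0,"fingers":20},
  {"travel":[0.1,0,10],"roll":0,"fingers":20},
])

```text
time_s: 32.6
tcp_pos: [0.4558, -0.1547, 0.0064]
ee_rot: [[0.973, -0.232, 0.001], [-0.232, -0.973, 0.0], [0.001, -0.0, -1.0]]
wrist_force: [-0.2, -0.6, 0.3]
gripper_width: 0.433
```

arm_command([
  {"travel":[0,0,0],"roll":0,"fingers":20},
  {"travel":[0,0,0],"roll":0,"fingers":20},
  {"travel":[0,0,0],"roll":0,"fingers":20},
  {"travel":[0,0,0],"roll":0,"fingers":20},
])

```text
time_s: 33.0
tcp_pos: [0.4557, -0.1547, 0.0061]
ee_rot: [[0.973, -0.232, 0.0], [-0.232, -0.973, -0.0], [0.0, 0.0, -1.0]]
wrist_force: [0.1, 0.3, 3.0]
gripper_width: 0.325
```

arm_command([
  {"travel":[0,0,-2],"roll":0,"fingers":20},
  {"travel":[0,0,-5],"roll":0,"fingers":20},
  {"travel":[0,0,-8],"roll":0,"fingers":20},
  {"travel":[0,0,-8],"roll":0,"fingers":20},
  {"travel":[0,0,-8],"roll":0,"fingers":20},
  {"travel":[0,0,-8],"roll":0,"fingers":20},
])

```text
time_s: 33.6
tcp_pos: [0.4543, -0.1545, 0.0846]
ee_rot: [[0.973, -0.233, -0.003], [-0.233, -0.973, 0.0], [-0.003, 0.0, -1.0]]
wrist_force: [-0.3, 0.9, -1.2]
gripper_width: 0.333
```

```bash
python3 - <<'E'
from h import *
go(502,-435,90,76.6);print(sense()["joints"].round(0))
E
```

```text
travel [11.16 26.17 -0.57] roll -0.1 | yaw -103.5 j6 76.0 t 33.6
[  1.  15. -29.  -0. -46.  76.]
```

arm_command([
  {"travel":[1.6,3.7,0],"roll":0,"fingers":20},
  {"travel":[3.2,7.4,0],"roll":0,"fingers":20},
  {"travel":[4.8,11.2,0],"roll":0,"fingers":20},
  {"travel":[6.4,15,0],"roll":0,"fingers":20},
  {"travel":[8,18.7,0],"roll":0,"fingers":20},
  {"travel":[9.6,22.4,0],"roll":0,"fingers":20},
  {"travel":[10.6,25,0],"roll":0,"fingers":20},
  {"travel":[11.1,26.2,0],"roll":0,"fingers":20},
  {"travel":[11.1,26.2,0],"roll":0,"fingers":20},
  {"travel":[11.1,26.2,0],"roll":0,"fingers":20},
])

```text
time_s: 34.6
tcp_pos: [0.5019, -0.4342, 0.0845]
ee_rot: [[0.973, -0.232, -0.002], [-0.232, -0.973, 0.002], [-0.003, -0.001, -1.0]]
wrist_force: [1.1, 0.7, -1.3]
gripper_width: 0.332
```

arm_command([
  {"travel":[0,0,2],"roll":0,"fingers":20},
  {"travel":[0,0,4],"roll":0,"fingers":20},
  {"travel":[0,0,5],"roll":0,"fingers":20},
  {"travel":[0,0,5],"roll":0,"fingers":20},
  {"travel":[0,0,5],"roll":0,"fingers":20},
  {"travel":[0,0,5],"roll":0,"fingers":20},
])

```text
time_s: 35.2
tcp_pos: [0.5035, -0.4355, 0.0372]
ee_rot: [[0.973, -0.232, 0.002], [-0.232, -0.973, -0.001], [0.002, 0.001, -1.0]]
wrist_force: [-0.5, 0.4, -0.8]
gripper_width: 0.332
```

```bash
python3 - <<'E'
from h import *
go(502,-435,12,76.6);print(sense()["tcp_pos"])
p,d=capture("scene");cv2.imwrite("pics/s7.png",cv2.resize(p[290:480,60:320,::-1],None,fx=3,fy=3,interpolation=cv2.INTER_CUBIC))
E
```

```text
travel [-0.17 -0.01  2.52] roll 0.0 | yaw -103.4 j6 104.0 t 35.2
[ 0.5035382  -0.43546172  0.03720683]
```

View pics/s7.png

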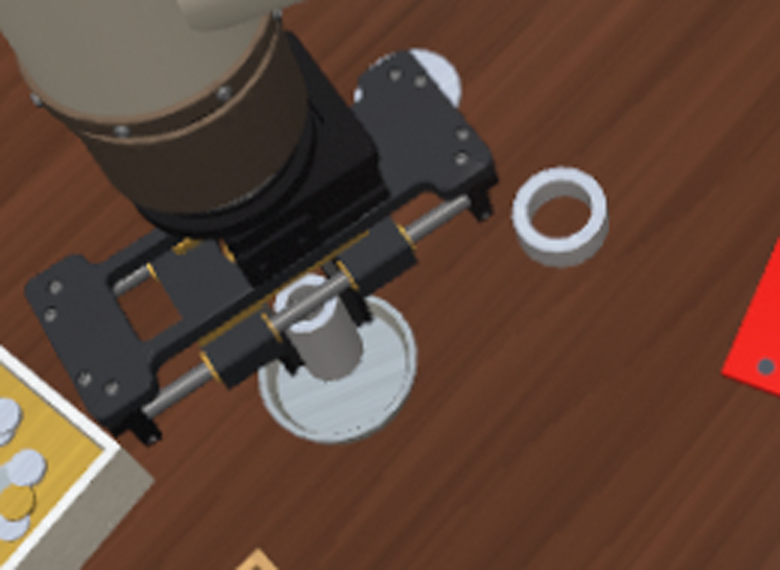

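The crop shows the sleeve upright over the dish (dish centre about (338,370)), with the ring and disc clear. The gripper's end comes near the bin, so I check the clearance.

```bash
python3 - <<'E'
from h import *
p,d=capture("scene");K,D,R,o=cam("scene")
def w(x,y):
    u=cv2.undistortPoints(np.float64([[[x,y]]]),K,D)[0,0];return (o+R@np.r_[u,1]*d[int(y),int(x)]).round(3)
for c in[(105,445),(90,430),(60,400),(20,370),(145,432),(152,437),(120,465)]:
    x,y=60+c[0]//3,290+c[1]//3;print(c,w(x,y),p[y,x])
E
```

```text
(105, 445) [ 0.462 -0.538  0.048] [238 240 240]
(90, 430) [ 0.449 -0.538  0.046] [242 244 244]
(60, 400) [ 0.429 -0.538  0.052] [236 237 237]
(20, 370) [ 0.398 -0.543  0.047] [239 241 241]
(145, 432) [ 0.522 -0.525  0.141] [13 12 13]
(152, 437) [ 0.522 -0.524  0.136] [52 52 52]
(120, 465) [ 0.467 -0.54   0.033] [134 128 116]
```

arm_command([
  {"travel":[-0.1,0,1.2],"roll":0,"fingers":20},
  {"travel":[-0.1,0,2.0],"roll":0,"fingers":20},
  {"travel":[-0.1,0,2.3],"roll":0,"fingers":20},
  {"travel":[-0.1,0,2.3],"roll":0,"fingers":20},
  {"travel":[-0.1,0,2.3],"roll":0,"fingers":20},
  {"travel":[-0.1,0,2.3],"roll":0,"fingers":20},
])

```text
time_s: 35.9
tcp_pos: [0.5019, -0.4352, 0.0129]
ee_rot: [[0.973, -0.232, 0.0], [-0.232, -0.973, -0.0], [0.0, 0.0, -1.0]]
wrist_force: [0.1, -0.5, -0.3]
gripper_width: 0.331
```

arm_command([
  {"travel":[0,0,0.1],"roll":0,"fingers":20},
  {"travel":[0,0,0.1],"roll":0,"fingers":20},
  {"travel":[0,0,0.1],"roll":0,"fingers":60},
  {"travel":[0,0,0.1],"roll":0,"fingers":60},
  {"travel":[0,0,0.1],"roll":0,"fingers":60},
  {"travel":[0,0,0.1],"roll":0,"fingers":60},
  {"travel":[0,0,0.1],"roll":0,"fingers":60},
  {"travel":[0,0,0.1],"roll":0,"fingers":60},
])

```text
time_s: 36.7
tcp_pos: [0.5017, -0.4351, 0.0119]
ee_rot: [[0.973, -0.232, 0.0], [-0.232, -0.973, -0.0], [0.0, 0.0, -1.0]]
wrist_force: [-0.1, -0.8, -0.6]
gripper_width: 0.598
```

arm_command([
  {"travel":[0,0,-2],"roll":0,"fingers":60},
  {"travel":[0,0,-5],"roll":0,"fingers":60},
  {"travel":[0,0,-9],"roll":0,"fingers":60},
  {"travel":[0,0,-13],"roll":0,"fingers":60},
  {"travel":[0,0,-16],"roll":0,"fingers":60},
  {"travel":[-6,0,-16],"roll":0,"fingers":60},
  {"travel":[-10,0,-16],"roll":0,"fingers":60},
  {"travel":[-10,0,-16],"roll":0,"fingers":60},
  {"travel":[-10,0,-16],"roll":0,"fingers":60},
])

```text
time_s: 37.6
tcp_pos: [0.4036, -0.4118, 0.1726]
ee_rot: [[0.973, -0.233, 0.001], [-0.233, -0.973, -0.001], [0.001, 0.001, -1.0]]
wrist_force: [1.4, 0.4, 0.5]
gripper_width: 0.604
```

```bash
python3 - <<'E'
from h import *
p,d=capture("scene");cv2.imwrite("pics/s8.png",p[:,:,::-1]);s=sense();print(s["tcp_pos"],s["gripper_width"],s["joint_velocities"].round(2))
for l in("sleeve_center","dish"):print(l,[(x["position"],round(x["p"],2)) for x in search_frame("scene",l)][:2])
m=silver(p);cm=cam("scene");print("disc",rect(blob(m,(185,325)),cm,.006))
E
```

```text
[ 0.40485096 -0.41228812  0.17264909] 0.5997819580117548 [ 0.46  1.53  1.79  0.09 -0.03  0.05]
sleeve_center [([0.5088, -0.4365, 0.0504], 0.56)]
dish [([0.5102, -0.4425, 0.0059], 0.97)]
disc (array([ 413.3, -298.3]), array([60.2, 59.3]), 37.8)
```

View pics/s8.png

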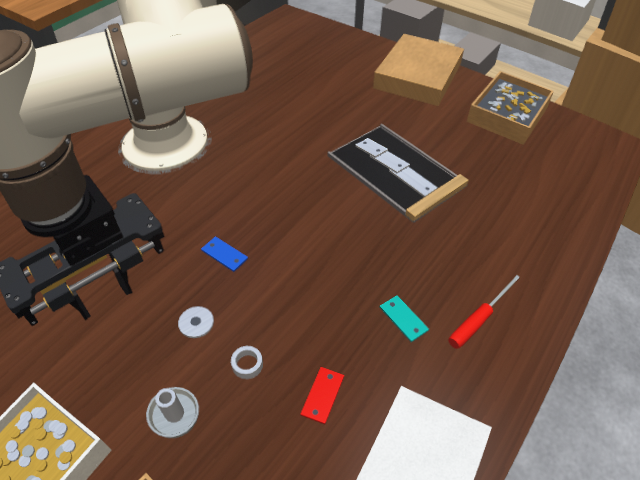

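```bash
python3 -c "
from station import *
print(finish_job(),sense()['time_s'])"
```

```text
the job is handed in; nothing more can be done
the job is handed in; nothing more can be done
```

The kit is laid out and handed in at about 38 s of the 112 s allowed; no verdict was reported. The three silver plates are shingled from the stop along the tray's centre line, and the sleeve stands upright in the dish.

**Last checks:**
- **Longest plate:** lies flat at tray x about −59 mm and y about 0.6 mm, with its end about 4 mm from the stop.
- **Middle plate:** laps about 19–20 mm over the longest and slopes about 0.095 rad.
- **Shortest plate:** laps about 20 mm over the middle one and slopes about 0.12 rad.
- **Sleeve:** about 6 mm from the dish centre by the detector, which is good to about 4 mm. It was released and looks upright in the final picture.
- **Bystanders:** the disc measures within 1 mm of where it started. The ring looks untouched in the final picture, but I did not measure it again.
- **Robot:** it stands clear of everything with the fingers open.

**What disagreed:**
- **Fingertip offset:** the tips really end about 21 mm behind the reported tool point, not 11 mm ahead of it as the text says. The first two grasp attempts therefore closed in the air above the longest plate without moving it. I found the true offset from the wrist depth and a gentle touch on the bench, which pressed with up to about 36 N at the fingertips.
- **Cameras:** the top and wrist views of the tray differed by 1–2 mm, so I used the average.

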